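# Put the setting rings and plug gauges back on their stands

## Task

Put the air-gauge kit back on its stands: thread the three setting rings lying at the front of the bench flat over the post of the ring stand, the largest at the bottom, the middle one on it and the smallest on top, and stand each of the two plug gauges from the front of the bench upright in the pocket of the seat that fits its foot, the wide-footed one in the wide seat and the narrow-footed one in the narrow seat. Leave the pot magnet by the front edge and the dial indicator at the front right where they lie.

Things in the scene. Friction and masses are not known exactly. Their poses are not given: they have to be found in the camera images.
- ring_large: largest setting ring: dark ring lying flat at the front of the bench, 50 mm outer diameter, 13 mm high, hole about 24 mm. The origin is the centre of the underside, z up.
- ring_medium: middle setting ring: dark ring lying flat at the front of the bench, 40 mm outer diameter, 12 mm high, hole at least 16 mm. The origin is the centre of the underside, z up.
- ring_small: smallest setting ring: light ring lying flat at the front of the bench, 30 mm outer diameter, 10 mm high, hole at least 12 mm. The origin is the centre of the underside, z up.
- plug_wide: wide-footed plug gauge standing upright at the front of the bench, 147 mm high, 0.3 kg: round white foot of 40 mm diameter (to z = 26 mm), then a black round handle of 21 mm diameter from z = 26 to 125 mm, by which to hold it, and a thinner tip. The origin is the centre of the underside, z up.
- plug_narrow: narrow-footed plug gauge standing upright at the front of the bench, 118 mm high, 0.12 kg: round dark foot of 26 mm diameter (to z = 11 mm), neck of 18 mm (to z = 26 mm), then a bright round shaft of 14.4 mm diameter from z = 26 to 106 mm, by which to hold it, and a brass tip. The origin is the centre of the underside, z up.
- ring_stand: ring stand, fixed to the bench: dark round base of 88 mm diameter, 10 mm high, with an upright bright post of 8 mm diameter in its centre; the post's top is at z = 56 mm, its last 8 mm taper to a 3 mm tip. The three stacked rings reach z = 45 mm. The origin is the centre of the underside, z up.
- seat_wide: wide plug seat, fixed to the bench: grey block 80 x 80 x 18 mm with a round pocket of 52 mm diameter in the middle of its top, 10 mm deep (pocket floor at z = 8 mm), edge chamfered. The origin is the centre of the underside, z up.
- seat_narrow: narrow plug seat, fixed to the bench: grey block 66 x 66 x 18 mm with a round pocket of 38 mm diameter in the middle of its top, 10 mm deep (pocket floor at z = 8 mm), edge chamfered. The origin is the centre of the underside, z up.
- magnet: black pot magnet with a knob, 43 mm diameter, 37 mm high, near the front edge; not part of the kit, to be left. The origin is the centre of the underside, z up.
- dial_indicator: dial indicator lying flat on its back, alone at the front right: round case of 57 mm diameter, 22 mm high, with a thin stem, 138 mm long in all; not part of the kit, to be left. The origin is the centre of its outline on the bench; the stem points along its -x.
Mind the look-alikes: they are no part of the job. What is shaped like the ring_medium but orange or turquoise is not meant.

How it is judged:
By the outcome, as a careful person would: the job done as asked, in the order asked, and still so for the second after the job is handed in, with the robot touching nothing.
It also fails if it takes over 138 s, if anything falls off the work surface, if the arm or the gripper's body presses on something with over 40 N, if the wrist force passes 120 N, or if a joint passes its speed limit or range.

## Robot

A 7-joint arm with a two-finger parallel gripper is mounted at the origin on a cart in front of the work surface, level with it; the furniture and walls round the work are solid. World frame = base frame: x ahead of the robot, y to its left, z up, the work surface at z = 0. Lengths are in m, angles in rad, forces in N, time in s.
With the tool pointing down it reaches from about 0.35 to 0.9 m from the base axis. Payload 8.1 kg.
Tool frame: the origin (TCP) lies midway between the tips of the shut fingers; the grasp point (between the pads) lies 19 mm behind it (bot.grip_depth is the distance from the TCP to the grasp point, in m); y points along the fingers, x is the direction in which the jaws open and shut, and the axes are right-handed (so a half turn about y gives the same grasp; the last joint's range is limited). The gripper opens to 92 mm and grips with 3 to 60 N. Pads are 19 mm wide; open, the fingers measure 130 mm over their backs; the gripper's body (75 mm by 190 mm) begins 47 mm behind the grasp point.
Start: joints at [-1.414, 0.434, 0.025, 1.573, -0.012, 1.134, -0.075], TCP at [0.161, 0.604, 0.195] pointing down, gripper open.
Joint ranges: [-2.62, 2.62], [-0.44, 2.09], [-1.27, 1.32], [0.08, 2.57], [-1.32, 4.46], [0.12, 2], [-2.74, 2.74]. Speed limits (rad/s): [2.22, 2.22, 3.01, 3.01, 3.14, 3.14, 3.14].

## Interface

Orientations are given as a unit quaternion [w, x, y, z].
In Python, from cell import bot, vision gives the robot as it stands.
- The arm moves only by the shell command python3 -m creep 'ROWS' [FORCE]. ROWS is JSON, a list of rows, each a list of 7 numbers: the shift along the tool's x, y, z in cm, then the turn, a rotation vector about the tool's x, y, z in rad, then the closure in counts, from 0 (fully open) to 255 (shut). A call has exactly 8 rows; each row shifts and turns the commanded pose from where the row before left it, along the tool's axes as they then stand; what a row does not reach is not made up. A row lasts 1/10 s, in which the tool goes at most 50 mm and 8.59 degrees, less where a joint would pass 70% of its speed; a pose out of reach is approached as far as the arm can. A call is refused whole if a number of a shift passes 5 or a number of a turn 0.15, either way. A call with a gripper value outside its range is refused whole. The fingers move at their own pace and stop on an object; FORCE is the grip in N (left out, the last holds). Time passes only in rows, so rows that do not move let the fingers close, or fill a call up. It gives the time, the measured TCP pose, the force and the opening at its end, in the units of the state.
- bot.get_state(): the state, without advancing time (a new reading comes with each control period).
- vision.get_image(name): name is "scene" or "top"; returns a dict with "image" (420x560x3 uint8, blue, green, red), "fx", "fy", "cx", "cy" (pixels), "cam_to_world" (4x4, takes a point from camera to world coordinates). Camera axes: x right, y down, z forward; pixel columns grow to the right and rows downward; lengths in m; the calibration is good to about 2 mm. A picture is of the moment at which its call begins. There is no depth.
- bot.job_done(): hands the job in, once; it reports no verdict.
The state is a dict: "clock": time; "joint_positions": joint angles; "qvel": joint speeds; "tau": joint torques, N m; "tcp_pos": TCP position; "ee_rot": TCP orientation; "ft_force": force on the tool from outside, world axes, zero at the start; "ft_torque": the same for the moment, N m; "gripper_width": finger opening in m.
Only numpy, scipy, OpenCV 4.12 (cv2) and the standard library are available. Lean on these libraries where they do the work, as an engineer would, in place of code of your own. Each camera call takes 0.05 s, during which the arm holds its last target. There are 200 camera calls.

## Working session

There is one attempt and no reset: what is moved stays moved. The work goes in short steps, Python scripts to look and compute and a shell command to move; the robot and the scene stay as the last step left them, time stands still between calls to the robot, and variables do not carry over. Pictures are saved under pics/ and viewed, about 12 in all and at most 16, crops included, and the job is handed in when it is done.

```bash
ls; mkdir -p pics; python3 - <<'E'
from cell import bot, vision
import cv2, numpy as np
np.set_printoptions(precision=4,suppress=True)
for n in("scene","top"):
    d=vision.get_image(n); cv2.imwrite(f"pics/{n}0.png",d["image"]); print(n,d["fx"],d["fy"],d["cx"],d["cy"]);print(np.array(d["cam_to_world"]))
s=bot.get_state();print({k:np.round(v,3) for k,v in s.items()})
E
```

```text
pics
scene 394.59909112033324 394.59909112033324 280.94334086554954 210.50428483287763
[[ 0.8592 -0.3741  0.349   0.1205]
 [-0.5116 -0.6189  0.596  -0.7307]
 [-0.007  -0.6906 -0.7232  0.8448]
 [ 0.      0.      0.      1.    ]]
top 412.03826638215287 412.03826638215287 283.85131366188 200.96951321617138
[[ 0.0021 -0.9827  0.1853  0.2369]
 [-1.     -0.0015  0.0033 -0.0638]
 [-0.0029 -0.1853 -0.9827  1.3468]
 [ 0.      0.      0.      1.    ]]
{'clock': np.float64(0.1), 'joint_positions': array([-1.414,  0.435,  0.025,  1.574, -0.012,  1.134, -0.075]), 'qvel': array([-0.001, -0.003, -0.001, -0.002, -0.002,  0.001, -0.   ]), 'tau': array([  0.004, -66.913,   0.988, -31.514,  -0.061,   0.037,   0.   ]), 'tcp_pos': array([0.161, 0.604, 0.194]), 'ee_rot': array([-0.56 ,  0.561,  0.431, -0.431]), 'ft_force': array([ 0.483,  0.302, -0.598]), 'ft_torque': array([-0.002,  0.062,  0.029]), 'gripper_width': np.float64(0.091)}
```

View pics/top0.png

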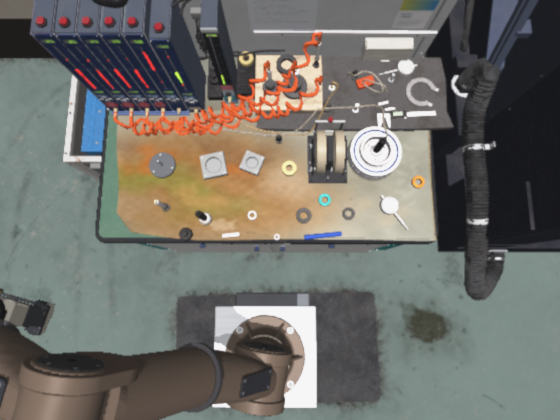

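View pics/scene0.png

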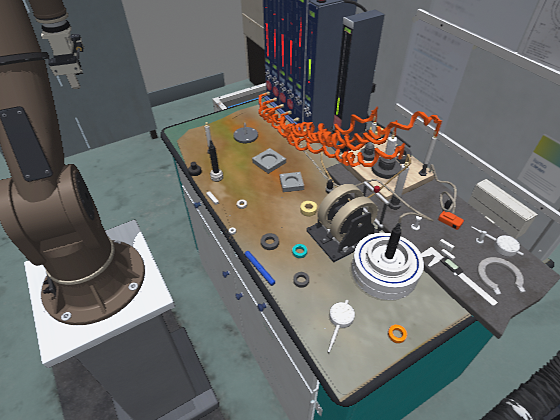

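The top view shows the ring stand at (162,165), the wide seat (213,165), narrow seat (252,161), wide plug (204,217), narrow plug about (163,205), small ring (252,215), large ring (304,215), medium ring (349,213), magnet (185,233) and dial (390,205). The turquoise (325,200), orange (418,182) and yellow (290,168) rings are decoys. The scene view agrees.

```bash
cat > h.py <<'E'
from cell import bot, vision
import cv2, numpy as np
np.set_printoptions(precision=4,suppress=True)
def cam(n):
    d=vision.get_image(n); d["T"]=np.array(d["cam_to_world"]); return d
def ray(d,u,v):
    r=d["T"][:3,:3]@np.array([(u-d["cx"])/d["fx"],(v-d["cy"])/d["fy"],1.]); return d["T"][:3,3],r
def onz(d,u,v,z):
    o,r=ray(d,u,v); return o+r*(z-o[2])/r[2]
def proj(d,p):
    q=d["T"][:3,:3].T@(np.asarray(p,float)-d["T"][:3,3]); return np.array([d["fx"]*q[0]/q[2]+d["cx"],d["fy"]*q[1]/q[2]+d["cy"]])
def crop(d,name,x0,y0,x1,y1,k):
    im=cv2.resize(d["image"][y0:y1,x0:x1],None,fx=k,fy=k,interpolation=cv2.INTER_CUBIC)
    for x in range(-(-x0//10)*10,x1,10):cv2.putText(im,str(x),(int((x-x0)*k),8),0,.3,(255,255,255));cv2.line(im,(int((x-x0+.5)*k),10),(int((x-x0+.5)*k),14),(255,255,255))
    for y in range(-(-y0//10)*10,y1,10):cv2.putText(im,str(y),(0,int((y-y0+.5)*k)+3),0,.3,(255,255,255))
    cv2.imwrite(name,im)
E
python3 - <<'E'
from h import *
t=cam("top");crop(t,"pics/t1.png",145,140,365,245,3.6)
s=cam("scene");crop(s,"pics/s1.png",180,110,320,290,3.3)
E
```

```text
(no output)
```

View pics/t1.png

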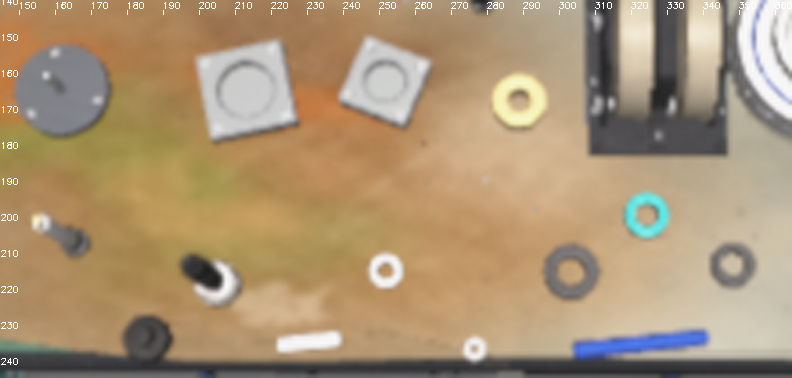

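View pics/s1.png

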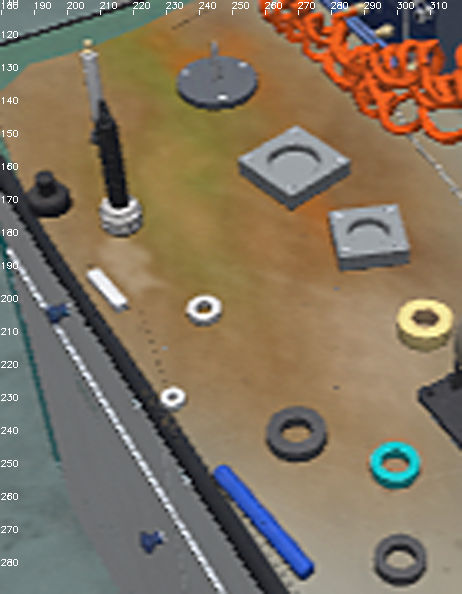

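```bash
cat >> h.py <<'E'
def blob(d,roi,f):
    x0,y0,x1,y1=roi; im=cv2.resize(d["image"][y0:y1,x0:x1],None,fx=4,fy=4,interpolation=cv2.INTER_CUBIC)
    hsv=cv2.cvtColor(im,cv2.COLOR_BGR2HSV).astype(int)
    m=f(hsv[...,0],hsv[...,1],hsv[...,2]).astype(np.uint8)
    c=max(cv2.findContours(m,cv2.RETR_EXTERNAL,cv2.CHAIN_APPROX_NONE)[0],key=cv2.contourArea)
    (cx,cy),(w,h),a=cv2.minAreaRect(c); M=cv2.moments(c)
    g=lambda x,y:np.array([(x+.5)/4-.5+x0,(y+.5)/4-.5+y0])
    return g(M["m10"]/M["m00"],M["m01"]/M["m00"]),(w/4,h/4,a),[g(*p) for p in cv2.boxPoints(((cx,cy),(w,h),a))]
E
python3 - <<'E'
from h import *
t=cam("top");s=cam("scene")
dark=lambda h,S,v:(S<60)&(v<130)
white=lambda h,S,v:(S<60)&(v>190)
grey=lambda h,S,v:(S<45)&(v>130)
for n,z,rt,rs,f in [("large",.0115,(293,205,318,226),(258,230,283,254),dark),("medium",.0105,(340,205,360,222),(290,268,315,292),dark),
 ("small",.009,(243,207,260,223),(232,195,250,211),white),("seatw",.018,(195,146,230,182),(248,143,290,176),grey),("seatn",.018,(235,146,268,178),(275,175,308,195),grey),
 ("stand",.010,(145,148,180,182),(228,120,260,145),lambda h,S,v:(S<70)&(v<150)),
 ("magnet",.010,(177,224,195,242),(184,160,204,178),dark),
 ("footw",.026,(196,207,215,228),(207,166,226,183),lambda h,S,v:(S<60)&(v>150))]:
    b,w,bx=blob(t,rt,f);p=onz(t,*b,z);dist=np.linalg.norm(p-t["T"][:3,3])
    b2,w2,_=blob(s,rs,f)
    print(n,b,"size mm",np.array(w[:2])*dist/412*1000,"ang",w[2],"P",p,"scene P",onz(s,*b2,z)[:2], b2)
# triangulation of tips (by eye): narrow tip, stand post tip
def tri(a,b):
    o1,r1=ray(t,*a);o2,r2=ray(s,*b);k=np.linalg.lstsq(np.c_[r1,-r2],o2-o1,rcond=None)[0];A=o1+k[0]*r1;B=o2+k[1]*r2;return (A+B)/2,np.linalg.norm(A-B)
print("ntip",tri((154,201),(204.5,123)));print("wtip",tri((196,212.5),(209,141)));print("post",tri((157.7,159.5),(241.5,123)))
E
```

```text
large [303.0531 215.292 ] size mm [46.7635 45.1227] ang 90.0 P [ 0.441  -0.1224  0.0115] scene P [ 0.4369 -0.1266] [269.3838 241.1358]
medium [347.8411 213.3172] size mm [35.7033 37.3639] ang 90.0 P [ 0.4479 -0.2694  0.0105] scene P [ 0.4437 -0.2738] [300.8239 279.3864]
small [251.7623 214.7987] size mm [32.3759 31.6986] ang 80.53767395019531 P [0.4428 0.0459 0.009 ] scene P [0.4392 0.0472] [241.3388 202.6577]
seatw [213.0364 164.5177] size mm [81.5444 83.5455] ang 78.69007110595703 P [0.6109 0.1773 0.018 ] scene P [0.6076 0.1786] [268.6027 158.1081]
seatn [251.6114 162.246 ] size mm [68.7648 67.9334] ang 22.47943687438965 P [0.6189 0.0486 0.018 ] scene P [0.6135 0.0456] [291.2409 180.4549]
stand [162.0679 164.9991] size mm [87.6366 90.7443] ang 45.0 P [0.6113 0.35   0.01  ] scene P [0.6069 0.3474] [245.3056 134.5234]
magnet [185.1612 235.4035] size mm [45.3039 59.5662] ang 90.0 P [0.3745 0.2614 0.01  ] scene P [0.3668 0.2662] [191.0028 169.762 ]
footw [205.6212 218.9963] size mm [33.4119 40.4075] ang 40.0302619934082 P [0.4262 0.1937 0.026 ] scene P [0.4235 0.194 ] [215.5321 172.5521]
ntip (array([0.4647, 0.3361, 0.1157]), np.float64(0.007333405927747359))
wtip (array([0.4253, 0.2005, 0.1444]), np.float64(0.006647860229298894))
post (array([0.6075, 0.352 , 0.0588]), np.float64(0.01726634133305366))
```

```bash
cat >> h.py <<'E'
from scipy.spatial.transform import Rotation as Ro
def go(x,y,z,jaw=0):
    """shift (cm, tool axes) and turn to TCP target with jaws along angle jaw, tool down"""
    s=bot.get_state();q=np.array(s["ee_rot"]);R=Ro.from_quat(np.r_[q[1:],q[0]])
    a=np.radians(jaw);G=Ro.from_matrix(np.array([[np.cos(a),0,-np.sin(a)],[np.sin(a),0,np.cos(a)],[0,-1,0]]))
    print("clk",round(float(s["clock"]),2),"tcp",np.round(s["tcp_pos"],4),"w",round(float(s["gripper_width"]),4),"F",np.round(s["ft_force"],1),
      "shift cm",np.round(R.inv().apply(np.array([x,y,z])-s["tcp_pos"])*100,2),"turn",np.round((R.inv()*G).as_rotvec(),3),"q",np.round(s["joint_positions"],2))
E
python3 -m creep '[[0,0,-4,0,0.15,0,72],[0,0,-4,0,0.15,0,72],[0,0,-4,0,0.15,0,72],[0,0,-4,0,0.15,0,72],[0,0,-4,0,0.15,0,72],[0,0,-4,0,0.15,0,72],[0,0,-4,0,0.15,0,72],[0,0,-4,0,0.15,0,72]]' 30
python3 -c "
from h import *
go(.439,-.1245,.1)"
```

```text
clock: 1.1
tcp_pos: [0.3751, 0.3895, 0.195]
ee_rot: [0.706, -0.706, -0.037, 0.036]
ft_force: [0.5, 0.6, -0.2]
gripper_width: 0.066
clk 1.1 tcp [0.3751 0.3895 0.195 ] w 0.066 F [ 0.5  0.6 -0.2] shift cm [  1.03   9.49 -51.78] turn [-0.     0.104  0.001] q [-1.19  0.3   0.37  1.8  -0.12  1.06 -0.67]
```

```bash

python3 -m creep '[[0.6,0,-2,0,0.104,0,72],[0.6,0,-4.5,0,0,0,72],[0.6,0,-4.5,0,0,0,72],[0.6,0,-4.5,0,0,0,72],[0.6,0,-4.5,0,0,0,72],[0.6,0,-4.5,0,0,0,72],[0.6,0,-4.5,0,0,0,72],[0.6,0,-4.5,0,0,0,72]]'
python3 -m creep '[[0.4,1,-4.5,0,0,0,72],[0.4,1,-4.5,0,0,0,72],[0.4,1,-4,0,0,0,72],[0.4,1,-2,0,0,0,72],[0,1,-1,0,0,0,72],[0,1,0,0,0,0,72],[0,1,0,0,0,0,72],[0,0,0,0,0,0,72]]'
python3 - <<'E'
from h import *
go(.439,-.1245,.06)
t=cam("top");s=cam("scene");p=bot.get_state()["tcp_pos"];print(proj(t,p),proj(s,p))
a=t["image"][185:245,270:370];b=s["image"][195:295,220:320]
a=cv2.resize(a,None,fx=4,fy=4,interpolation=2);b=cv2.resize(b,None,fx=4,fy=4,interpolation=2)
o=np.zeros((400,800,3),np.uint8);o[:240,:400]=a;o[:,400:]=b;cv2.imwrite("pics/c1.png",o)
E
```

```text
clock: 1.9
tcp_pos: [0.4261, 0.0554, 0.1953]
ee_rot: [0.707, -0.707, -0.003, 0.002]
ft_force: [1.0, 0.7, -0.9]
gripper_width: 0.0662
clock: 2.7
tcp_pos: [0.4424, -0.1016, 0.1238]
ee_rot: [0.707, -0.707, -0.002, 0.004]
ft_force: [0.1, 1.0, 0.1]
gripper_width: 0.066
clk 2.7 tcp [ 0.4424 -0.1016  0.1238] w 0.066 F [0.1 1.  0.1] shift cm [-0.34  6.38 -2.29] turn [-0.     0.008 -0.002] q [-0.44  0.27  0.68  2.1  -0.23  0.84  0.38]
[297.8559 208.8574] [265.5117 205.5385]
```

View pics/c1.png

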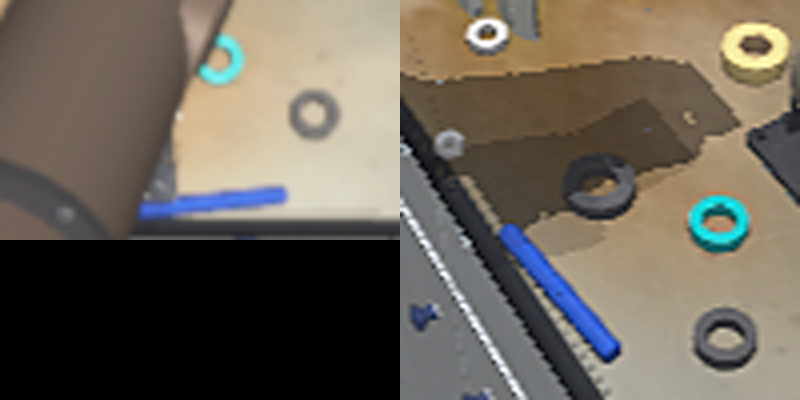

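The scene crop shows the rings and the pen untouched. The fingertips sit near the crop's top edge around (520,20), left of where I projected the TCP, so I'm checking that on a wider crop.

```bash
python3 - <<'E'
from h import *
s=cam("scene");p=np.array(bot.get_state()["tcp_pos"])
for d in((0,0,0),(.033,0,0),(-.033,0,0)):
    u=proj(s,p+d);print(u);s["image"][int(round(u[1])),int(round(u[0]))]=(0,0,255)
crop(s,"pics/s2.png",200,110,350,260,4)
E
```

```text
[265.6403 205.4401]
[276.7903 200.7172]
[254.2325 210.2722]
```

View pics/s2.png

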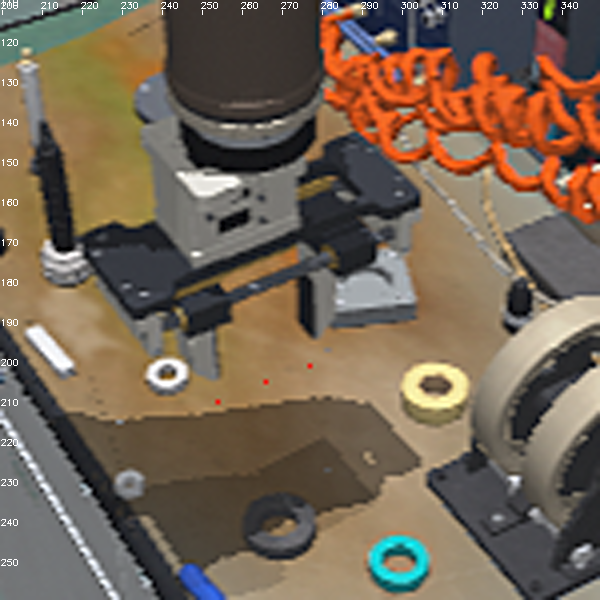

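The finger tips show at about (251,203) and (277,194), roughly 7 px above the projected TCP. The open tips therefore seem to sit higher than the nominal TCP, as in a linkage gripper. I'll descend in stages and check.

```bash

python3 -m creep '[[-0.35,1,-1.2,0,0.008,0,72],[0,2,-1.1,0,0,0,72],[0,2,0,0,0,0,72],[0,2,0,0,0,0,72],[0,1.5,0,0,0,0,72],[0,1.4,0,0,0,0,72],[0,0,0,0,0,0,72],[0,0,0,0,0,0,72]]'
python3 - <<'E'
from h import *
go(.439,-.1245,.02)
s=cam("scene");p=np.array(bot.get_state()["tcp_pos"])
for d in((0,0,0),(.033,0,0),(-.033,0,0)):
    u=proj(s,p+d);print(u);s["image"][int(round(u[1])),int(round(u[0]))]=(0,0,255)
crop(s,"pics/s3.png",220,170,330,270,5)
E
```

```text
clock: 3.65
tcp_pos: [0.4402, -0.1256, 0.0265]
ee_rot: [0.707, -0.707, 0.0, -0.0]
ft_force: [0.2, 0.1, 0.2]
gripper_width: 0.0659
clk 3.65 tcp [ 0.4402 -0.1256  0.0265] w 0.0659 F [0.2 0.1 0.2] shift cm [-0.12  0.65  0.11] turn [-0.    -0.001  0.   ] q [-0.27  0.45  0.57  2.19 -0.42  0.61  0.6 ]
[270.2197 236.7888]
[280.7395 231.9763]
[259.4696 241.7067]
```

View pics/s3.png

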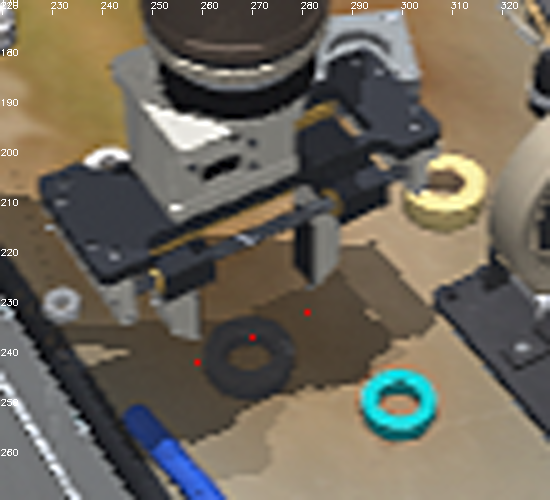

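```bash

python3 -m creep '[[0,0.4,0,0,0,0,88],[0,0.4,0,0,0,0,88],[0,0.4,0,0,0,0,88],[0,0.4,0,0,0,0,88],[0,0.2,0,0,0,0,88],[0,0.2,0,0,0,0,88],[0,0,0,0,0,0,88],[0,0,0,0,0,0,88]]'
python3 -m creep '[[0,0.1,0,0,0,0,88],[0,0.1,0,0,0,0,88],[0,0.1,0,0,0,0,88],[0,0.1,0,0,0,0,88],[0,0,0,0,0,0,88],[0,0,0,0,0,0,88],[0,0,0,0,0,0,88],[0,0,0,0,0,0,88]]'
python3 - <<'E'
from h import *
s=cam("scene");p=np.array(bot.get_state()["tcp_pos"])
crop(s,"pics/s4.png",220,170,330,270,5)
E
```

```text
clock: 4.5
tcp_pos: [0.4399, -0.1259, 0.006]
ee_rot: [-0.707, 0.707, -0.0, 0.0]
ft_force: [0.2, -0.4, -0.1]
gripper_width: 0.0601
clock: 5.3
tcp_pos: [0.4399, -0.1258, 0.0021]
ee_rot: [0.707, -0.707, 0.0, -0.0]
ft_force: [-0.4, 0.5, -0.6]
gripper_width: 0.06
```

View pics/s4.png

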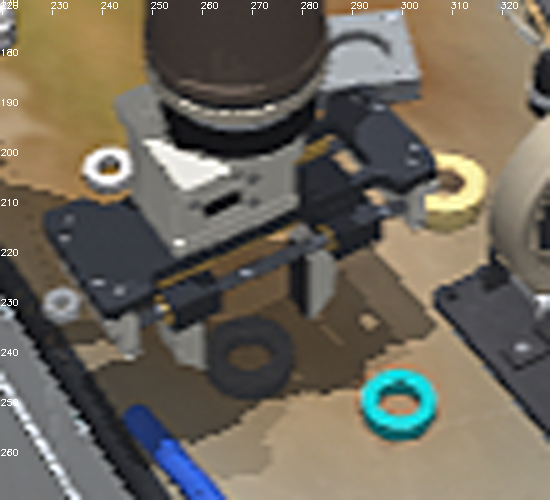

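The tips (260,243) and (281,232) straddle the ring but still sit above the bench, so I'll feel further down.

```bash

python3 -m creep '[[0,0.1,0,0,0,0,88],[0,0.1,0,0,0,0,88],[0,0.1,0,0,0,0,88],[0,0.1,0,0,0,0,88],[0,0,0,0,0,0,88],[0,0,0,0,0,0,88],[0,0,0,0,0,0,88],[0,0,0,0,0,0,88]]'

```

```text
clock: 6.15
tcp_pos: [0.4399, -0.1258, -0.002]
ee_rot: [0.707, -0.707, 0.0, -0.0]
ft_force: [-0.8, 0.0, -0.5]
gripper_width: 0.06
```

```bash

python3 -m creep '[[0,0.1,0,0,0,0,88],[0,0.1,0,0,0,0,88],[0,0.1,0,0,0,0,88],[0,0.05,0,0,0,0,88],[0,0,0,0,0,0,88],[0,0,0,0,0,0,88],[0,0,0,0,0,0,88],[0,0,0,0,0,0,88]]'

```

```text
clock: 6.95
tcp_pos: [0.4399, -0.1258, -0.0054]
ee_rot: [0.707, -0.707, 0.0, -0.0]
ft_force: [0.8, 0.2, -0.1]
gripper_width: 0.0603
```

```bash

python3 -m creep '[[0,0,0,0,0,0,120],[0,0,0,0,0,0,150],[0,0,0,0,0,0,150],[0,0,0,0,0,0,150],[0,0,0,0,0,0,150],[0,0,0,0,0,0,150],[0,0,0,0,0,0,150],[0,0,0,0,0,0,150]]' 15

```

```text
clock: 7.75
tcp_pos: [0.4399, -0.1258, -0.0055]
ee_rot: [0.707, -0.707, 0.0, -0.0]
ft_force: [-0.4, 0.3, -0.5]
gripper_width: 0.0381
```

```bash

python3 -m creep '[[0,0,0,0,0,0,88],[0,0,0,0,0,0,88],[0,0,0,0,0,0,88],[0,0.1,0,0,0,0,88],[0,0.1,0,0,0,0,88],[0,0.1,0,0,0,0,88],[0,0.1,0,0,0,0,88],[0,0,0,0,0,0,88]]'
python3 -m creep '[[0,0.1,0,0,0,0,88],[0,0.1,0,0,0,0,88],[0,0.1,0,0,0,0,88],[0,0.1,0,0,0,0,88],[0,0,0,0,0,0,88],[0,0,0,0,0,0,88],[0,0,0,0,0,0,88],[0,0,0,0,0,0,88]]'

```

```text
clock: 8.55
tcp_pos: [0.4398, -0.1258, -0.0096]
ee_rot: [0.707, -0.707, 0.0, -0.0]
ft_force: [-0.9, 0.4, -0.0]
gripper_width: 0.0597
clock: 9.35
tcp_pos: [0.4399, -0.1258, -0.0135]
ee_rot: [0.707, -0.707, 0.0, -0.0]
ft_force: [-0.8, 0.3, -0.5]
gripper_width: 0.0604
```

```bash

python3 -m creep '[[0,0.1,0,0,0,0,88],[0,0.1,0,0,0,0,88],[0,0.1,0,0,0,0,88],[0,0.1,0,0,0,0,88],[0,0,0,0,0,0,88],[0,0,0,0,0,0,88],[0,0,0,0,0,0,88],[0,0,0,0,0,0,88]]'
python3 - <<'E'
from h import *
s=cam("scene");crop(s,"pics/s5.png",220,170,330,270,5)
E
```

```text
clock: 10.15
tcp_pos: [0.4399, -0.1258, -0.0174]
ee_rot: [0.707, -0.707, 0.0, -0.0]
ft_force: [-0.2, -0.0, 0.0]
gripper_width: 0.0597
```

View pics/s5.png

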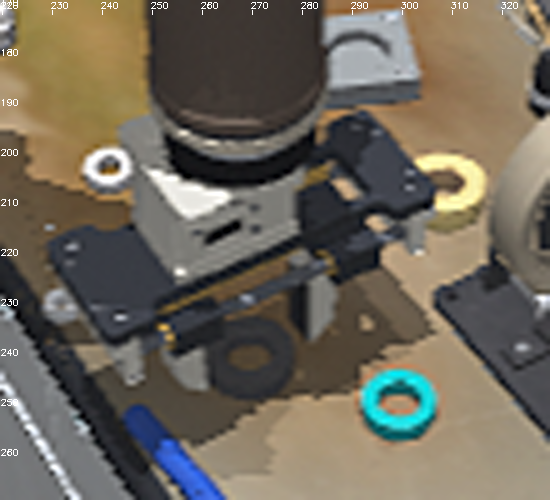

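Tip midpoint (270.5,243) now matches the bench level at the ring, so the tips sit about 18 mm above the nominal TCP at this opening. Closing.

```bash

python3 -m creep '[[0,0,0,0,0,0,110],[0,0,0,0,0,0,150],[0,0,0,0,0,0,150],[0,0,0,0,0,0,150],[0,0,0,0,0,0,150],[0,0,0,0,0,0,150],[0,0,0,0,0,0,150],[0,0,0,0,0,0,150]]' 25

```

```text
clock: 11.0
tcp_pos: [0.4399, -0.1258, -0.0175]
ee_rot: [0.707, -0.707, 0.0, -0.0]
ft_force: [0.6, 0.9, 0.2]
gripper_width: 0.038
```

Width is 38 mm with nothing gripped, so I need to look.

```bash
python3 - <<'E'
from h import *
s=cam("scene");o=np.zeros((420,760,3),np.uint8)
o[:,:420]=cv2.resize(s["image"][195:265,235:305],None,fx=6,fy=6,interpolation=2)
t=cam("top");o[:300,430:760]=cv2.resize(t["image"][190:250,270:336],None,fx=5,fy=5,interpolation=2)
cv2.imwrite("pics/s6.png",o)
p=np.array(bot.get_state()["tcp_pos"])
for z in(-.0175,0,.01,.02): print(z,proj(s,[p[0]-.019,p[1],z]),proj(s,[p[0]+.019,p[1],z]))
E
```

```text
-0.0175 [264.4989 249.9387] [276.3862 244.3739]
0 [264.2607 245.9709] [276.2889 240.3898]
0.01 [264.122  243.6614] [276.2323 238.0713]
0.02 [263.9814 241.3205] [276.175  235.7216]
```

View pics/s6.png

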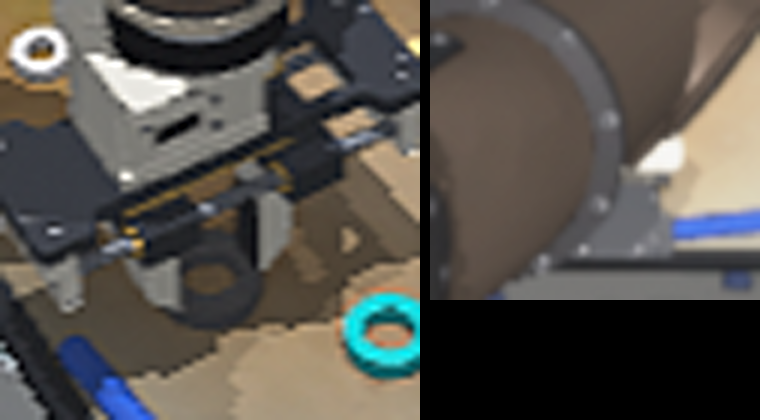

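```bash
python3 - <<'E'
from h import *
s=cam("scene")
for z in(0,.005,.01,.015,.02): print(z,onz(s,265,245.8,z),onz(s,278.7,239.2,z))
E
python3 -m creep '[[0,0,0,0,0,0,88],[0,0,0,0,0,0,88],[0,0,0,0,0,0,88],[0,0.1,0,0,0,0,88],[0,0.1,0,0,0,0,88],[0,0.1,0,0,0,0,88],[0,0.1,0,0,0,0,88],[0,0,0,0,0,0,88]]'
python3 -m creep '[[0,0.1,0,0,0,0,88],[0,0.1,0,0,0,0,88],[0,0.1,0,0,0,0,88],[0,0,0,0,0,0,88],[0,0,0,0,0,0,88],[0,0,0,0,0,0,150],[0,0,0,0,0,0,150],[0,0,0,0,0,0,150]]'

```

```text
0 [ 0.4229 -0.1263  0.    ] [ 0.4667 -0.1256  0.    ]
0.005 [ 0.4211 -0.1299  0.005 ] [ 0.4647 -0.1292  0.005 ]
0.01 [ 0.4193 -0.1335  0.01  ] [ 0.4626 -0.1328  0.01  ]
0.015 [ 0.4175 -0.1371  0.015 ] [ 0.4606 -0.1363  0.015 ]
0.02 [ 0.4157 -0.1406  0.02  ] [ 0.4585 -0.1399  0.02  ]
clock: 11.95
tcp_pos: [0.4398, -0.1258, -0.0216]
ee_rot: [0.707, -0.707, 0.0, -0.0]
ft_force: [0.1, 0.4, 0.2]
gripper_width: 0.0601
clock: 12.75
tcp_pos: [0.44, -0.1258, -0.0244]
ee_rot: [-0.707, 0.707, -0.0, 0.0]
ft_force: [0.0, -0.6, 0.1]
gripper_width: 0.0482
```

```bash

python3 -m creep '[[0,0,0,0,0,0,150],[0,0,0,0,0,0,150],[0,0,0,0,0,0,150],[0,0,0,0,0,0,150],[0,-0.1,0,0,0,0,150],[0,-0.1,0,0,0,0,150],[0,-0.3,0,0,0,0,150],[0,-0.3,0,0,0,0,150]]' 30

```

```text
clock: 13.55
tcp_pos: [0.4397, -0.1258, -0.0163]
ee_rot: [0.707, -0.707, 0.001, -0.0]
ft_force: [-0.3, 0.4, -1.5]
gripper_width: 0.048
```

```bash

python3 -m creep '[[0,-1,0,0,0,0,150],[0,-2,0,0,0,0,150],[1,-3,0,0,0,0,150],[2,-3,2,0,0,0,150],[3,-2,3,0,0,0,150],[3,-1,3.5,0,0,0,150],[3,0,3.5,0,0,0,150],[2,0,4,0,0,0,150]]'
python3 -m creep '[[1,0,4,0,0,0,150],[1,0,4,0,0,0,150],[0.5,0,4,0,0,0,150],[0.4,0,4,0,0,0,150],[0,0,4,0,0,0,150],[0,0,4,0,0,0,150],[0,0,4,0,0,0,150],[0,0,2,0,0,0,150]]'
python3 - <<'E'
from h import *
go(.609,.349,.08)
s=cam("scene");t=cam("top");p=np.array(bot.get_state()["tcp_pos"]);print(proj(s,p),proj(t,p))
o=np.zeros((560,800,3),np.uint8)
u=proj(s,p).astype(int);o[:,:396]=cv2.resize(s["image"][u[1]-60:u[1]+80,u[0]-50:u[0]+49],None,fx=4,fy=4,interpolation=2)
v=proj(t,p).astype(int);o[:400,400:]=cv2.resize(t["image"][v[1]-40:v[1]+60,v[0]-50:v[0]+50],None,fx=4,fy=4,interpolation=2)
print(u-[50,60],v-[50,40]);cv2.imwrite("pics/p1.png",o)
E
```

```text
clock: 14.35
tcp_pos: [0.5821, 0.0351, 0.1051]
ee_rot: [-0.707, 0.707, 0.0, 0.002]
ft_force: [1.2, -0.2, -1.3]
gripper_width: 0.0484
clock: 15.15
tcp_pos: [0.6078, 0.3391, 0.1038]
ee_rot: [0.708, -0.707, -0.001, 0.001]
ft_force: [0.4, 0.3, -1.7]
gripper_width: 0.0486
clk 15.15 tcp [0.6078 0.3391 0.1038] w 0.0486 F [ 0.4  0.3 -1.7] shift cm [0.12 2.38 0.99] turn [-0.001  0.004 -0.001] q [-0.94  0.68  0.6   1.52 -0.42  1.07 -0.24]
[244.7636 112.9683] [156.8964 157.9874]
[194  52] [106 117]
```

View pics/p1.png

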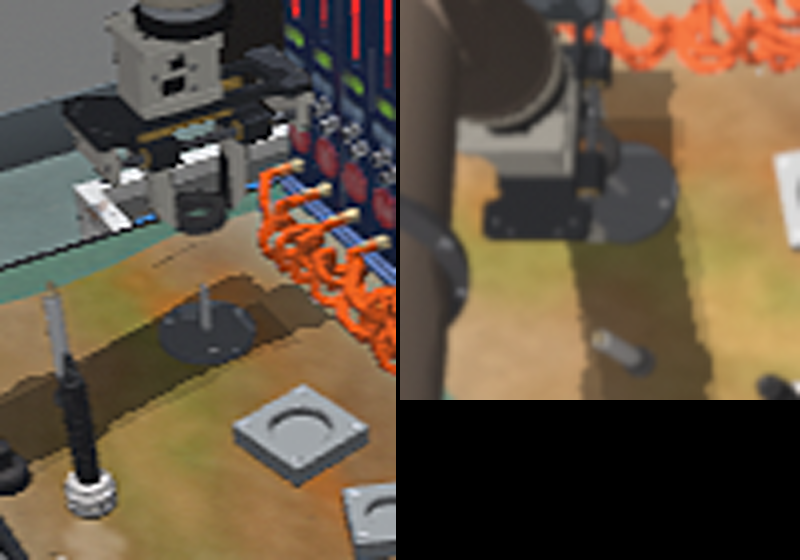

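The large ring hangs level between the tips at about (244.7,105) in the scene, with the stand below at (245,134). I'll measure its offset to the TCP numerically.

```bash
python3 - <<'E'
from h import *
s=cam("scene");p=np.array(bot.get_state()["tcp_pos"])
im=s["image"][94:114,228:262]
g=cv2.cvtColor(im,cv2.COLOR_BGR2GRAY);print("     ",*[f"{c:3d}" for c in range(228,262)])
for r in range(20):print(94+r,*[f"{v:3d}" for v in g[r]])
for dz in(.0309,.0374):
  q=p+[0,0,dz];print(proj(s,q));print([np.round(proj(s,q+np.array([.025*np.cos(a),.025*np.sin(a),0])),1) for a in(0,1.57,3.14,4.71)])
E
```

```text
228 229 230 231 232 233 234 235 236 237 238 239 240 241 242 243 244 245 246 247 248 249 250 251 252 253 254 255 256 257 258 259 260 261
94 178  81  92  42  17  20  35  66  66 118 143 134 126 122 120 118 116 117 120 125  89  17  16  97 121 118 120  90  68  78  76  71  97 124
95 249 185  85  99  81 110 130 129  90 102 128 123 122 121 119 116 117 104  85  82  57  18  18  73 110 119 121  91  67  77  87 136 142 128
96 246 154  71  82 102 123 120 120 105 109 120 120 120 128 114  84  73  75  79  83  59  20  17  74 111 120 121  90  66  74  74 124 135 100
97 116 123 114  90 104 119 117 117 102 104 132 119  75  65  73  75  77  78  81  86  58  16  20  76 112 119 119  87  62  92 103 132 135 128
98 120 122 111  99 111 119 117 117 121  94  67  74  76  79  78  79  79  80  82  86  60  18  20  55 104 119 119 122 131 136 130 133 129  83
99 119 120 110 100 109 118 117 117 122 100  77  81  83  85  83  82  83  85  85  90  63  20  21  53 104 120 119  88  34  27  83 134 124 125
100 127 114  99 103 106 114 117 118 122  79  55  60  34  42  43  43  43  43  43  37  24  21  21  52 104 120 118 106 113 125 111 13
[... 1353 characters left out ...]
 143 139 136 135 134 137 137 138 140 144 138 112 109  97
111 114 115 117 117 116 115 114 121 129 135 139 138 136 135 137 139 139 136 133 132 132 132 132 132 132 133 133 135 139 144 125 102 109 143
112 113 113 112 114 114 120 130 133 134 135 134 131 129 127 127 128 120 121 125 126 127 128 132 132 131 131 131 133 137 143 109  92  95 128
113 116 116 114 120 131 136 133 130 128 128 131 132 131 108 100 118 123 122 122 121 122 124 126 129 130 129 129 132 134 140 101  65 102 148
[244.7345 105.2792]
[array([251.4, 103.2]), array([241.4, 101.9]), array([238. , 107.4]), array([248.2, 108.8])]
[244.5914 103.5556]
[array([251.2, 101.5]), array([241.2, 100.2]), array([237.9, 105.7]), array([248., 107.])]
```

```bash
python3 - <<'E'
from h import *
s=cam("scene");g=cv2.cvtColor(s["image"],cv2.COLOR_BGR2GRAY).astype(int)
for r in range(119,136):print(r,*[f"{v:3d}" for v in g[r,238:254]])
for z in(.01,.03,.048,.056):print(proj(s,[.6098,.350,z]))
b,w,_=blob(s,(228,122,262,146),lambda h,S,v:(S<70)&(v<150));print(b,w,onz(s,*b,.006))
E
```

```text
119 122 121 119 118 119 118 118 116 116 118 118 119 119 119 123 123
120 123 121 120 121 123 123 122 119 116 116 118 118 119 120 124 128
121 122 122 122 121 123 125 124 122 123 121 120 120 123 126  96  65
122 124 123 122 121 121 123 118 121 127 126 127  97  64  67  69  74
123 122 120 121 119 119 106 109 125 129  99  65  68  72  73  74  74
124 122 121 120 120 122 115 109  89  69  68  69  73  75  74  73  75
125 118 119 121 121 128 101  92  95  78  70  73  75  75  75  76  74
126 118 120 124 128  98  68  94  98  81  73  75  76  76  75  75  75
127 121 126  94  60  65  64  92 112  92  72  74  71  70  72  76  75
128  99  64  65  66  67  64  91 104  82  68  72  73  61  62  69  69
129  59  67  67  69  69  63  89 104  85  59  53  53  53  51  70  91
130  50  63  70  70  71  67  93 108  77  49  54  55  55  52  60  83
131  53  52  63  71  72  68  93 109  83  53  55  55  56  54  52  64
132  55  56  54  52  51  47  87 108  82  52  55  56  57  54  54  53
133  54  54  55  54  54  51  77 103  88  57  56  55  58  55  54  54
134  54  57  55  55  55  52  59  76  68  54  55  55  57  56  54  56
135  56  55  55  56  54  55  53  53  54  55  55  56  56  56  56  56
[245.7021 133.9118]
[245.2998 129.2408]
[244.9305 124.9538]
[244.7642 123.0226]
[245.2786 134.477 ] (20.02345848083496, 22.170930862426758, 48.179832458496094) [0.6093 0.3529 0.006 ]
```

```bash

python3 -m creep '[[0.1,0,0.6,0,0,0,150],[0,0.5,0.5,0,0,0,150],[0,2,0,0,0,0,150],[0,1.5,0,0,0,0,150],[0,0,0,0,0,0,150],[0,0,0,0,0,0,150],[0,0,0,0,0,0,150],[0,0,0,0,0,0,150]]'
python3 -c "
from h import *
go(.609,.3505,-.013)"
```

```text
clock: 16.15
tcp_pos: [0.611, 0.345, 0.0645]
ee_rot: [0.707, -0.707, 0.0, -0.001]
ft_force: [-1.3, -0.6, -2.0]
gripper_width: 0.0481
clk 16.15 tcp [0.611  0.345  0.0645] w 0.0481 F [-1.3 -0.6 -2. ] shift cm [-0.21  7.75  0.54] turn [-0.001 -0.001  0.001] q [-0.93  0.73  0.58  1.54 -0.45  1.01 -0.23]
```

```bash

python3 -m creep '[[-0.2,0.5,0.55,0,0,0,150],[0,1.5,0,0,0,0,150],[0,1.5,0,0,0,0,150],[0,0,0,0,0,0,150],[0,0,0,0,0,0,150],[0,0,0,0,0,0,150],[0,0,0,0,0,0,150],[0,0,0,0,0,0,150]]'
python3 - <<'E'
from h import *
go(.609,.3505,-.013)
s=cam("scene");g=cv2.cvtColor(s["image"],cv2.COLOR_BGR2GRAY).astype(int)
p=np.array(bot.get_state()["tcp_pos"]);c=proj(s,p+[0,0,.0309]);print(c)
y=int(c[1]);print("     ",*[f"{c:3d}" for c in range(234,258)])
for r in range(y-6,136):print(r,*[f"{v:3d}" for v in g[r,234:258]])
E
```

```text
clock: 16.95
tcp_pos: [0.6088, 0.3506, 0.0291]
ee_rot: [0.707, -0.707, 0.0, -0.001]
ft_force: [0.6, -0.5, -1.9]
gripper_width: 0.0484
clk 16.95 tcp [0.6088 0.3506 0.0291] w 0.0484 F [ 0.6 -0.5 -1.9] shift cm [ 0.02  4.21 -0.01] turn [-0.    -0.001  0.001] q [-0.93  0.77  0.56  1.56 -0.47  0.95 -0.22]
[244.3178 122.0858]
      234 235 236 237 238 239 240 241 242 243 244 245 246 247 248 249 250 251 252 253 254 255 256 257
116 119 117 120 106 119 133 134 133 131 113  96 116 127 129 105  52  15  75 114 120 118 108 119 133
117 117 117 120  92 112 111  84  62  34  37  37  36  49  73  80  54  17  55 105 121 117 106 117 132
118 133 116 121  95  50  36  42  44  49  52  48  48  48  45  46  38  23  55 106 121 122 128 129 129
119 119 117 121 111  71  39  49  48  45  47  46  44  48  51  48  52  34  53 106 124 127 129 130 129
120 116 119 120 110  70  36  40  40  39  42  42  41  36  45  52  52  36  55 110  99 107 131 129 128
121 105 118 119 126  90  27  35  35  52  59  59  64  51  45  49  49  42  51  77  79  69  65 107 130
122 110 119 119 124  88  36  55 121 148 147 144 107  56  49  50  45  48  69 
[... 623 characters left out ...]

129  72  75  65  56  55  54  53  67  63  48  88 107  79  52  54  55  55  53  71  94  84  62  58  58
130  54  54  53  53  54  55  54  54  53  49  91 109  79  51  56  56  55  55  62  78  67  65  68  60
131  55  72  76  61  56  55  55  55  55  50  89 109  83  53  55  57  56  56  53  53  54  53  65  65
132  55  86  95  70  55  56  55  55  55  51  89 109  83  53  55  57  57  55  53  55  55  54  55  53
133  53  53  52  53  55  56  55  56  55  51  77 104  89  58  55  56  55  55  56  55  55  56  55  55
134  55  55  54  55  55  57  56  55  55  53  59  76  69  54  55  55  57  56  56  56  56  55  55  58
135  56  54  55  55  54  56  56  56  56  54  54  52  55  54  57  55  55  57  56  55  54  53  52  47
```

```bash

python3 -m creep '[[0,0.7,0,0,0,0,150],[0,0.7,0,0,0,0,150],[0,0.7,0,0,0,0,150],[0,0.7,0,0,0,0,150],[0,0.6,0,0,0,0,150],[0,0.5,0,0,0,0,150],[0,0.2,0,0,0,0,150],[0,0,0,0,0,0,150]]'
python3 -m creep '[[0,0.05,0,0,0,0,150],[0,0,0,0,0,0,150],[0,0,0,0,0,0,90],[0,0,0,0,0,0,60],[0,0,0,0,0,0,60],[0,0,0,0,0,0,60],[0,0,0,0,0,0,60],[0,0,0,0,0,0,60]]'
python3 - <<'E'
from h import *
s=cam("scene");crop(s,"pics/p2.png",215,85,285,155,6)
E
```

```text
clock: 17.8
tcp_pos: [0.6082, 0.3504, -0.0128]
ee_rot: [-0.707, 0.707, -0.001, 0.0]
ft_force: [-0.5, -0.8, -1.5]
gripper_width: 0.048
clock: 18.6
tcp_pos: [0.6084, 0.3505, -0.0129]
ee_rot: [0.707, -0.707, 0.0, -0.0]
ft_force: [-0.7, -0.0, -0.5]
gripper_width: 0.07
```

View pics/p2.png

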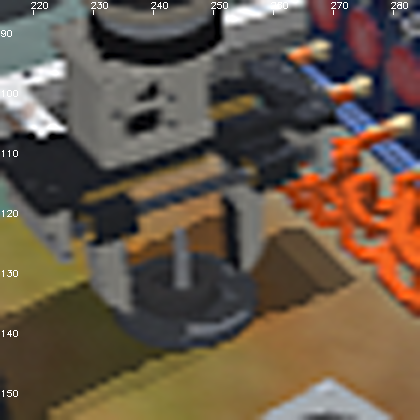

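The large ring lies flat on the base round the post (245,135), with the fingers open beside it. Now up and over to the medium ring.

```bash

python3 -m creep '[[0,-1,0,0,0,0,60],[0,-2.5,0,0,0,0,60],[0,-3,0,0,0,0,60],[0,-3,0,0,0,0,100],[0,-2,-2,0,0,0,100],[0,0,-4,0,0,0,100],[0,0,-4.8,0,0,0,100],[0,0,-4.8,0,0,0,100]]'
python3 -m creep '[[-0.6,0,-4.8,0,0,0,100],[-1.5,0,-4.5,0,0,0,100],[-1.5,0,-4.5,0,0,0,100],[-1.5,0,-4.5,0,0,0,100],[-1.8,0,-4.5,0,0,0,100],[-1.8,0,-4.5,0,0,0,100],[-1.8,0,-4.5,0,0,0,100],[-1.8,0,-4.5,0,0,0,100]]'
python3 - <<'E'
from h import *
go(.4465,-.270,.02)
E
```

```text
clock: 19.45
tcp_pos: [0.6083, 0.1933, 0.1031]
ee_rot: [0.707, -0.707, -0.0, -0.0]
ft_force: [0.8, -0.4, -0.3]
gripper_width: 0.0561
clock: 20.25
tcp_pos: [0.4842, -0.1702, 0.103]
ee_rot: [0.707, -0.707, -0.0, -0.001]
ft_force: [0.4, -0.6, -0.8]
gripper_width: 0.0557
clk 20.25 tcp [ 0.4842 -0.1702  0.103 ] w 0.0557 F [ 0.4 -0.6 -0.8] shift cm [-3.77  8.29 -9.99] turn [-0.    -0.001  0.001] q [-0.26  0.41  0.66  2.   -0.33  0.85  0.58]
```

```bash

python3 -m creep '[[-1.5,1,-4,0,0,0,100],[-1.5,2,-3,0,0,0,100],[-0.5,2,-2,0,0,0,100],[0,1,-0.5,0,0,0,100],[0,0,0,0,0,0,100],[0,0,0,0,0,0,100],[0,0,0,0,0,0,100],[0,0,0,0,0,0,100]]'
python3 - <<'E'
from h import *
go(.4465,-.270,-.024)
E
```

```text
clock: 21.05
tcp_pos: [0.4507, -0.2624, 0.0427]
ee_rot: [0.707, -0.707, -0.001, -0.0]
ft_force: [0.7, -0.2, -0.0]
gripper_width: 0.0561
clk 21.05 tcp [ 0.4507 -0.2624  0.0427] w 0.0561 F [ 0.7 -0.2 -0. ] shift cm [-0.43  6.67 -0.76] turn [-0.     0.001  0.001] q [-0.01  0.51  0.6   2.03 -0.42  0.73  0.85]
```

```bash

python3 -m creep '[[-0.4,1,-0.75,0,0,0,100],[0,1.5,0,0,0,0,100],[0,1.5,0,0,0,0,100],[0,1,0,0,0,0,100],[0,0.5,0,0,0,0,100],[0,0.5,0,0,0,0,100],[0,0.3,0,0,0,0,100],[0,0.2,0,0,0,0,100]]'
python3 -m creep '[[0,0.1,0,0,0,0,100],[0,0.05,0,0,0,0,100],[0,0,0,0,0,0,100],[0,0,0,0,0,0,180],[0,0,0,0,0,0,180],[0,0,0,0,0,0,180],[0,0,0,0,0,0,180],[0,0,0,0,0,0,180]]' 25
python3 - <<'E'
from h import *
go(.4465,-.270,-.024)
E
```

```text
clock: 21.85
tcp_pos: [0.4459, -0.2709, -0.023]
ee_rot: [-0.707, 0.707, -0.0, 0.0]
ft_force: [-0.1, -0.5, -0.2]
gripper_width: 0.0561
clock: 22.65
tcp_pos: [0.4459, -0.2709, -0.0244]
ee_rot: [-0.707, 0.707, -0.0, 0.0]
ft_force: [0.1, 0.5, 0.7]
gripper_width: 0.0379
clk 22.65 tcp [ 0.4459 -0.2709 -0.0244] w 0.0379 F [0.1 0.5 0.7] shift cm [ 0.06 -0.04  0.09] turn [ 0.    -0.001  0.   ] q [ 0.09  0.61  0.5   2.07 -0.52  0.59  0.95]
```

```bash

python3 -m creep '[[0,-0.3,0,0,0,0,180],[0,-1,0,0,0,0,180],[0,-2,0,0,0,0,180],[0,-3,2,0,0,0,180],[0.5,-3,3,0,0,0,180],[1.5,-3,4,0,0,0,180],[2,-1,4,0,0,0,180],[2,0,4,0,0,0,180]]'
python3 -m creep '[[2,0,4.3,0,0,0,180],[2,0,4.3,0,0,0,180],[2,0,4.3,0,0,0,180],[2,0,4.3,0,0,0,180],[2,0,4.3,0,0,0,180],[0.3,0,4.5,0,0,0,180],[0,0,4.5,0,0,0,180],[0,0,4.5,0,0,0,180]]'
python3 - <<'E'
from h import *
go(.6087,.350,.08)
E
```

```text
clock: 23.45
tcp_pos: [0.5068, -0.1013, 0.1099]
ee_rot: [0.707, -0.707, -0.001, -0.002]
ft_force: [1.6, -0.4, -1.1]
gripper_width: 0.0376
clock: 24.25
tcp_pos: [0.6083, 0.2489, 0.108]
ee_rot: [-0.707, 0.707, -0.0, 0.001]
ft_force: [1.2, 0.1, -0.4]
gripper_width: 0.0378
clk 24.25 tcp [0.6083 0.2489 0.108 ] w 0.0378 F [ 1.2  0.1 -0.4] shift cm [ 0.02  2.79 10.12] turn [ 0.    -0.001  0.   ] q [-0.86  0.62  0.63  1.63 -0.41  1.03 -0.11]
```

```bash

python3 -m creep '[[0,1,3.5,0,0,0,180],[0,1.5,3,0,0,0,180],[0,1,2,0,0,0,180],[0,1,0.7,0,0,0,180],[0,0.5,0,0,0,0,180],[0,0,0,0,0,0,180],[0,0,0,0,0,0,180],[0,0,0,0,0,0,180]]'
python3 - <<'E'
from h import *
go(.6087,.350,.036)
s=cam("scene");g=cv2.cvtColor(s["image"],cv2.COLOR_BGR2GRAY).astype(int)
p=np.array(bot.get_state()["tcp_pos"]);c=proj(s,p+[0,0,.0304]);print(c)
y=int(c[1]);print("     ",*[f"{c:3d}" for c in range(234,258)])
for r in range(y-6,y+9):print(r,*[f"{v:3d}" for v in g[r,234:258]])
E
```

```text
clock: 25.05
tcp_pos: [0.6096, 0.3378, 0.0582]
ee_rot: [0.707, -0.707, 0.001, -0.002]
ft_force: [0.4, 0.7, -0.5]
gripper_width: 0.0377
clk 25.05 tcp [0.6096 0.3378 0.0582] w 0.0377 F [ 0.4  0.7 -0.5] shift cm [-0.1   2.22  1.22] turn [-0.    -0.003  0.001] q [-0.94  0.73  0.59  1.56 -0.46  1.   -0.21]
[245.5669 116.6578]
      234 235 236 237 238 239 240 241 242 243 244 245 246 247 248 249 250 251 252 253 254 255 256 257
110  98 117 123 117 118 120  92 106 129 128 128 128 130 137 113  55  15  54 105 120 116 117 133 147
111 100 105 114 118 117 119  91 106 131 130 132 132 132 135 111  56  16  52 106 121 116 117 133 146
112 106 101 112 118 117 120 108 120 136 139 118 104 110 132 117  56  14  53 105 121 115 124 136 144
113 108  83 100 119 118 120  96  77  63  36  36  36  37  38  37  31  21  55 107 121 121 130 136 141
114 112  98 114 120 118 121 100  58  43  47  44  42  44  45  49  50  37  30  98 123 127 132 133 135
115 121 102 109 118 118 121  99  55  37  40  44  43  43  42  44  47  44  33  97 124 126 129 131 133
116 135 109  97 113 118 121  99  53  34  37  39  53  51  40  41  45  60  70 105 125 125 127 129 131
117  95 106 119 115 117 121  98  56  55  95 131 141 116  77  55  48  33 102 129 124 124 126 128 130
118 121 121 122 120 118 120 110  72  39  46  43  42  45  48  49  42  26 101 128 124 125 128 128 128
119 122 121 121 123 123 123 111  70  36  45  49  46  43  45  42  37  40 102 128 125 126 128 128 128
120 121 121 122 123 124 125 101  53  32  40  43  43  42  41  35  45 104 128 127 129 130 130 129 129
121 122 123 125 122 123 123 127 118  83  42  30  29  29  66  80 109 128 129  98  65  66  66 111 135
122 121 125 125 125 124 123 124 126 129 135 131 135 139 137 133 133 100  66  69  73  74  72  71  66
123 119 120 125 125 122 121 121 120 120 108 111 128 132 102  67  67  69  73  74  74  77  76  75  71
124 119 122 122 123 122 121 120 120 123 116 109  88  69  69  71  73  75  74  73  75  74  75  74  74
```

```bash

python3 -m creep '[[-0.1,0,0.6,0,-0.003,0,180],[0,0,0.6,0,0,0,180],[0,1,0,0,0,0,180],[0,1,0,0,0,0,180],[0,0.2,0,0,0,0,180],[0,0,0,0,0,0,180],[0,0,0,0,0,0,180],[0,0,0,0,0,0,180]]'
python3 - <<'E'
from h import *
go(.6087,.350,.001)
E
```

```text
clock: 25.9
tcp_pos: [0.6081, 0.3512, 0.0356]
ee_rot: [0.707, -0.707, -0.001, 0.0]
ft_force: [0.9, -0.2, 0.3]
gripper_width: 0.0377
clk 25.9 tcp [0.6081 0.3512 0.0356] w 0.0377 F [ 0.9 -0.2  0.3] shift cm [ 0.06  3.46 -0.12] turn [-0.     0.002  0.001] q [-0.94  0.76  0.58  1.56 -0.48  0.97 -0.21]
```

```bash

python3 -m creep '[[0.05,0.2,-0.1,0,0,0,180],[0,0.4,0,0,0,0,180],[0,0.4,0,0,0,0,180],[0,0.5,0,0,0,0,180],[0,0.5,0,0,0,0,180],[0,0.5,0,0,0,0,180],[0,0.5,0,0,0,0,180],[0,0.3,0,0,0,0,180]]'
python3 -m creep '[[0,0.15,0,0,0,0,180],[0,0,0,0,0,0,180],[0,0,0,0,0,0,180],[0,0,0,0,0,0,120],[0,0,0,0,0,0,100],[0,0,0,0,0,0,100],[0,0,0,0,0,0,100],[0,0,0,0,0,0,100]]'
python3 - <<'E'
from h import *
s=cam("scene");g=cv2.cvtColor(s["image"],cv2.COLOR_BGR2GRAY).astype(int)
for z in(.01,.023,.035):print(z,proj(s,[.6085,.3507,z]))
print("     ",*[f"{c:3d}" for c in range(234,258)])
for r in range(120,142):print(r,*[f"{v:3d}" for v in g[r,234:258]])
E
```

```text
clock: 26.7
tcp_pos: [0.6085, 0.3504, 0.0018]
ee_rot: [0.707, -0.707, -0.001, 0.001]
ft_force: [1.4, 0.4, 0.4]
gripper_width: 0.038
clock: 27.5
tcp_pos: [0.6081, 0.3503, 0.0008]
ee_rot: [0.707, -0.707, -0.001, 0.001]
ft_force: [0.1, -0.4, 0.4]
gripper_width: 0.0558
0.01 [245.2908 133.9246]
0.023 [245.0275 130.8994]
0.035 [244.7813 128.0708]
      234 235 236 237 238 239 240 241 242 243 244 245 246 247 248 249 250 251 252 253 254 255 256 257
120  24  22  35  66 116 133 124 123 125 123 123 120 118 120 128 106  53  17  55 107 120 117 120 125
121  75 112 116 121 132 126 123 123 124 126 125 126 128 130 102  56  33  20  54 105 121 118 119 126
122 126 124 105  95 116 126 123 122 123 126 121 127 102  67  70  69  47  17  54 107 122 117 116 122
123 118 119 120  93 102 125 124 125 127  91  99  97  67  72  75  72  48  17  34 101 122 119 116 125
124 117 118 121  92 104 130 130  99  67  67  96  96  75  75  75  72  47  19  32 102 124 123 102  72
125 118 118 120 107 118 100  68  72  69  70  96  93  71  72  79  82  57  17  32 103 127 111  83  70
126 118 118 121  89  59  71  66  51  41  54  95  98  62
[... 844 characters left out ...]

135  55  55  56  50  41  44  46  46  47  47  48  50  50  47  45  41  40  65  67  54  54  56  56  48
136  55  55  56  56  52  43  43  45  47  49  47  47  45  42  41  45  54  56  54  52  50  52  52  51
137  52  55  55  57  56  55  49  46  43  44  45  42  42  44  44  50  55  54  49  89 112 100  64  43
138  48  50  56  55  55  56  56  58  53  51  51  54  52  47  46  48  49  47  89 122 109  66  39  85
139  57  50  50  55  56  54  56  57  55  56  54  52  88 194 177 107 112 111 109  78  43  41  85 115
140  61  56  51  49  53  57  58  58  55  55  54  51  85 105 101  97  91  64  44  43  37  98 123 119
141  59  59  58  54  53  51  51  53  57  59  68  78  64  49  48  50  47  45  43  59 104 123 118 116
```

```bash

python3 -m creep '[[0,-1,0,0,0,0,100],[0,-2.5,0,0,0,0,100],[0,-3,0,0,0,0,100],[0,-3,0,0,0,0,120],[0,-1,-2,0,0,0,128],[0,0,-4,0,0,0,128],[0,0,-4.5,0,0,0,128],[-1.5,0,-4.5,0,0,0,128]]'
python3 -m creep '[[-3,0,-4,0,0,0,128],[-3,0,-4,0,0,0,128],[-3,1,-3.5,0,0,0,128],[-3,2,-2.5,0,0,0,128],[-2.5,2,-1,0,0,0,128],[-0.6,2,-0.3,0,0,0,128],[0,0,0,0,0,0,128],[0,0,0,0,0,0,128]]'
python3 - <<'E'
from h import *
go(.441,.047,-.024)
E
```

```text
clock: 28.35
tcp_pos: [0.5944, 0.1973, 0.1062]
ee_rot: [-0.707, 0.707, 0.001, 0.0]
ft_force: [0.6, -1.2, 0.2]
gripper_width: 0.0456
clock: 29.15
tcp_pos: [0.4432, 0.0466, 0.0363]
ee_rot: [-0.707, 0.707, 0.0, -0.0]
ft_force: [-0.1, 0.2, -0.2]
gripper_width: 0.0455
clk 29.15 tcp [0.4432 0.0466 0.0363] w 0.0455 F [-0.1  0.2 -0.2] shift cm [-0.23  6.03  0.04] turn [0.    0.001 0.   ] q [-0.69  0.42  0.61  2.21 -0.41  0.62  0.22]
```

```bash

python3 -m creep '[[-0.2,1,0,0,0,0,128],[0,1.5,0,0,0,0,128],[0,1.5,0,0,0,0,128],[0,1,0,0,0,0,128],[0,0.5,0,0,0,0,128],[0,0.3,0,0,0,0,128],[0,0.1,0,0,0,0,128],[0,0,0,0,0,0,128]]'
python3 -m creep '[[0,0.1,0,0,0,0,128],[0,0.1,0,0,0,0,128],[0,0.1,0,0,0,0,128],[0,0,0,0,0,0,200],[0,0,0,0,0,0,200],[0,0,0,0,0,0,200],[0,0,0,0,0,0,200],[0,0,0,0,0,0,200]]' 20
python3 - <<'E'
from h import *
go(.441,.047,-.024)
E
```

```text
clock: 29.95
tcp_pos: [0.4411, 0.047, -0.023]
ee_rot: [0.707, -0.707, -0.001, 0.001]
ft_force: [-0.9, -0.4, 1.1]
gripper_width: 0.0459
clock: 30.75
tcp_pos: [0.4409, 0.047, -0.0262]
ee_rot: [0.707, -0.707, -0.001, 0.001]
ft_force: [-0.2, -0.7, -0.8]
gripper_width: 0.0281
clk 30.75 tcp [ 0.4409  0.047  -0.0262] w 0.0281 F [-0.2 -0.7 -0.8] shift cm [ 0.01 -0.22 -0.  ] turn [-0.     0.002  0.   ] q [-0.59  0.53  0.48  2.25 -0.54  0.47  0.33]
```

```bash

python3 -m creep '[[0,-0.3,0,0,0,0,200],[0,-1,0,0,0,0,200],[0,-2,0,0,0,0,200],[0,-3,0,0,0,0,200],[2,-3,1,0,0,0,200],[3,-1,3,0,0,0,200],[3,0,3.5,0,0,0,200],[3,0,3.5,0,0,0,200]]'
python3 -m creep '[[3,0,3.5,0,0,0,200],[2,0,3.5,0,0,0,200],[0.7,0,3.5,0,0,0,200],[0,0,3.5,0,0,0,200],[0,0,2.8,0,0,0,200],[0,0,1.5,0,0,0,200],[0,0,0,0,0,0,200],[0,0,0,0,0,0,200]]'
python3 - <<'E'
from h import *
go(.6085,.3505,.04)
s=cam("scene");t=cam("top");p=np.array(bot.get_state()["tcp_pos"])
b=blob(s,(230,90,260,125),lambda h,S,v:(S<60)&(v>185));print(p,b[0],b[1],proj(s,p+[0,0,.0262+.009]),onz(s,*b[0],p[2]+.0262+.009))
E
```

```text
clock: 31.55
tcp_pos: [0.5519, 0.1587, 0.0785]
ee_rot: [0.707, -0.707, -0.001, 0.0]
ft_force: [0.3, 0.0, 0.0]
gripper_width: 0.028
clock: 32.35
tcp_pos: [0.6075, 0.3384, 0.0771]
ee_rot: [-0.707, 0.708, 0.0, -0.0]
ft_force: [0.6, 0.2, -1.4]
gripper_width: 0.0279
clk 32.35 tcp [0.6075 0.3384 0.0771] w 0.0279 F [ 0.6  0.2 -1.4] shift cm [0.1  3.71 1.21] turn [0.001 0.001 0.   ] q [-0.95  0.72  0.62  1.54 -0.46  1.03 -0.21]
[0.6078 0.3375 0.0772] [242.5378  91.2282] (1.5, 4.0, 90.0) [244.7022 110.8225] [0.6601 0.4567 0.1124]
```

Move over, come down to just above the post, and look at it closely.

```bash

python3 -m creep '[[0.05,0,0.6,0,0,0,200],[0,0.5,0.6,0,0,0,200],[0,1,0,0,0,0,200],[0,1,0,0,0,0,200],[0,1,0,0,0,0,200],[0,0.2,0,0,0,0,200],[0,0,0,0,0,0,200],[0,0,0,0,0,0,200]]'
python3 - <<'E'
from h import *
go(.6085,.3505,.04)
s=cam("scene");p=np.array(bot.get_state()["tcp_pos"]);print(proj(s,p+[0,0,.0262+.01]),proj(s,p+[0,0,.0262]),"post",proj(s,[.6087,.3507,.056]))
cv2.imwrite("pics/p3.png",cv2.resize(s["image"][95:145,225:275],None,fx=10,fy=10,interpolation=cv2.INTER_CUBIC))
E
```

```text
clock: 33.25
tcp_pos: [0.608, 0.3522, 0.04]
ee_rot: [-0.707, 0.707, 0.001, -0.0]
ft_force: [0.5, 0.1, 0.5]
gripper_width: 0.0281
clk 33.25 tcp [0.608  0.3522 0.04  ] w 0.0281 F [0.5 0.1 0.5] shift cm [ 0.05 -0.   -0.17] turn [0.    0.002 0.   ] q [-0.95  0.76  0.6   1.55 -0.49  0.98 -0.21]
[243.6044 117.8417] [243.8203 120.3048] post [244.3938 123.0186]
```

View pics/p3.png

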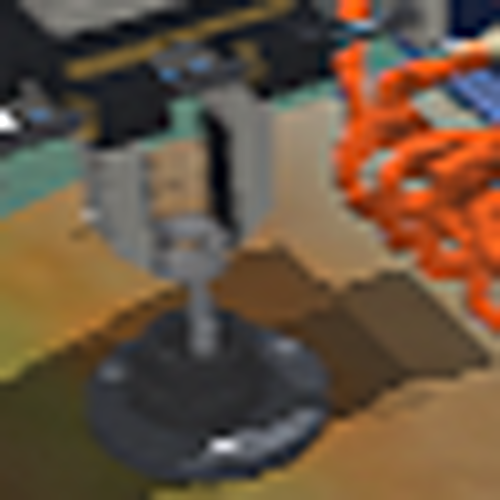

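The small ring is level, with its hole at about (243.6,118.7) and the post tip just below at (244.5,122.5). After the 1.7 mm y correction it should be concentric.

```bash

python3 -m creep '[[0.05,0,-0.15,0,0,0,200],[0,0,0,0,0,0,200],[0,0.2,0,0,0,0,200],[0,0.3,0,0,0,0,200],[0,0.3,0,0,0,0,200],[0,0.2,0,0,0,0,200],[0,0.2,0,0,0,0,200],[0,0,0,0,0,0,200]]'
python3 - <<'E'
from h import *
go(.6085,.3505,.0095)
s=cam("scene");g=cv2.cvtColor(s["image"],cv2.COLOR_BGR2GRAY).astype(int)
p=np.array(bot.get_state()["tcp_pos"]);print(proj(s,p+[0,0,.0362]))
print("     ",*[f"{c:3d}" for c in range(234,256)])
for r in range(114,134):print(r,*[f"{v:3d}" for v in g[r,234:256]])
E
```

```text
clock: 34.1
tcp_pos: [0.608, 0.3508, 0.0274]
ee_rot: [-0.707, 0.707, 0.001, -0.001]
ft_force: [-0.7, 0.1, -0.4]
gripper_width: 0.0281
clk 34.1 tcp [0.608  0.3508 0.0274] w 0.0281 F [-0.7  0.1 -0.4] shift cm [ 0.05  1.79 -0.03] turn [ 0.     0.002 -0.   ] q [-0.95  0.78  0.59  1.56 -0.5   0.96 -0.2 ]
[244.0778 121.1578]
      234 235 236 237 238 239 240 241 242 243 244 245 246 247 248 249 250 251 252 253 254 255
114 103 122 131 124 123 105  92 113 125 122 128 104  50  15  76 114 120 116 119 125 129 130
115  98 111 119 118 118 104  93 113 123 122 126 101  48  15  56 105 121 117 118 123 125 128
116 103 105 114 118 118 121  92 102 121 117 122  99  46  13  53 105 121 117 118 121 124 125
117 103 104 114 118 117 120  91 103 125 122 123  99  48  18  53 106 120 117 118 121 125 126
118 105  99 110 118 117 119 107 110 124 122 124 114  71  12  55 107 122 118 120 123 126 128
119 109  99 110 117 118 120  91 101 120 108 113 104  59  11  29  99 123 121 127 130 129 129
120 112  98 118 123 118 121  89  85 110 119 122 119  99  53  26 101 128 101  72  64 108 131
121 117 104 116 122 117 121  93  89 105 1
[... 454 characters left out ...]
  81  96 102  95  61  35  52  72  78  77  77  76  77  67
127 125  97  66  69  73  64  47  44  41  37  85 117  86  43  46  52  61  69  75  66  55  58
128 101  69  74  76  71  55  47  41  38  42  88 109  75  35  44  49  52  51  58  60  54  56
129  72  64  56  59  50  47  51  44  42  43  91 111  78  40  47  47  53  66  95 124 101  60
130  53  55  53  46  40  45  48  58  54  41  67  81  62  50  49  42  44  51  67  90  82  70
131  54  73  75  58  45  40  43  48  49  50  48  47  48  46  44  39  42  47  49  62  69  71
132  54  86  96  68  47  44  43  46  47  47  47  47  47  45  44  43  42  45  52  53  64  71
133  54  53  54  46  46  47  45  43  46  46  45  44  47  43  45  47  41  45  53  54  54  66
```

```bash

python3 -m creep '[[0.05,0.1,0,0,0,0,200],[0,0.2,0,0,0,0,200],[0,0.3,0,0,0,0,200],[0,0.2,0,0,0,0,200],[0,0,0,0,0,0,200],[0,0,0,0,0,0,200],[0,0,0,0,0,0,200],[0,0,0,0,0,0,200]]'
python3 -m creep '[[0,0.2,0,0,0,0,200],[0,0.3,0,0,0,0,200],[0,0.2,0,0,0,0,200],[0,0.2,0,0,0,0,200],[0,0.1,0,0,0,0,200],[0,0,0,0,0,0,200],[0,0,0,0,0,0,200],[0,0,0,0,0,0,200]]'
```

```text
clock: 34.95
tcp_pos: [0.6095, 0.3519, 0.0199]
ee_rot: [0.708, -0.707, -0.002, 0.0]
ft_force: [3.7, 4.0, -1.5]
gripper_width: 0.0281
clock: 35.75
tcp_pos: [0.6097, 0.3525, 0.0103]
ee_rot: [0.708, -0.706, -0.002, 0.0]
ft_force: [4.6, 5.4, 2.0]
gripper_width: 0.0277
```

```bash

python3 -m creep '[[0.1,0.05,0.15,0,0,0,200],[0,0.05,0,0,0,0,200],[0,0,0,0,0,0,200],[0,0,0,0,0,0,150],[0,0,0,0,0,0,110],[0,0,0,0,0,0,110],[0,0,0,0,0,0,110],[0,0,0,0,0,0,110]]'
python3 -m creep '[[0,-1,0,0,0,0,110],[0,-2,0,0,0,0,110],[0,-3,0,0,0,0,110],[0,-3,0,0,0,0,110],[0,-3,-1,0,0,0,80],[0,-2,-3,0,0,0,80],[0,-2,-4,0,0,0,80],[0,0,-4,0,0,0,80]]'
python3 - <<'E'
from h import *
s=cam("scene");t=cam("top")
o=np.zeros((500,800,3),np.uint8)
o[:,:500]=cv2.resize(s["image"][95:145,220:270],None,fx=10,fy=10,interpolation=2)
o[:300,500:]=cv2.resize(t["image"][195:225,145:175],None,fx=10,fy=10,interpolation=2)
cv2.imwrite("pics/p4.png",o)
b=blob(t,(196,207,215,228),lambda h,S,v:(S<60)&(v>150));print("footw",b[0])
E
```

```text
clock: 36.55
tcp_pos: [0.6095, 0.352, 0.0085]
ee_rot: [-0.707, 0.707, 0.0, -0.001]
ft_force: [0.5, -1.1, -0.2]
gripper_width: 0.052
clock: 37.35
tcp_pos: [0.6117, 0.2314, 0.1726]
ee_rot: [0.708, -0.706, -0.003, -0.001]
ft_force: [0.6, -0.8, -0.7]
gripper_width: 0.0631
footw [207.9113 219.0079]
```

View pics/p4.png

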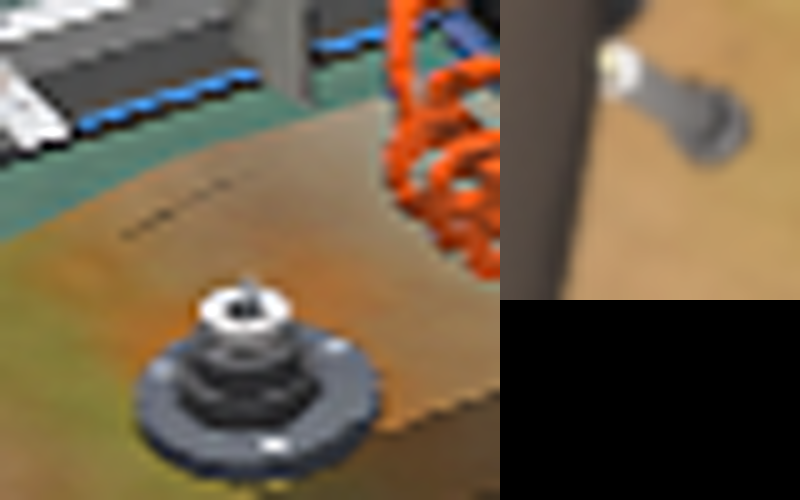

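The three rings are stacked in order and level, small on top at about (244,125), with the post tip showing. Next, the plug axes from the raw start pictures.

```bash
python3 - <<'E'
from h import *
t=cam("top");s=cam("scene");t["image"]=cv2.imread("pics/top0.png");s["image"]=cv2.imread("pics/scene0.png")
dk=lambda h,S,v:(v<75)
for d,r in((t,(193,207,215,228)),(s,(203,138,224,172))):
    b=blob(d,r,dk);print("handle",b[0],b[1],"P@.0755",onz(d,*b[0],.0755))
g=lambda d:cv2.cvtColor(d["image"],cv2.COLOR_BGR2GRAY).astype(int)
print("top narrow cols 150..172");G=g(t)
for r in range(197,216):print(r,*[f"{v:3d}" for v in G[r,150:173]])
print("scene narrow cols 198..216");G=g(s)
for r in range(119,150):print(r,*[f"{v:3d}" for v in G[r,198:217]])
E
```

```text
handle [200.7641 215.1724] (11.068536758422852, 5.701972484588623, 26.56505012512207) P@.0755 [0.4311 0.1996 0.0755]
handle [213.1381 156.9876] (32.20433807373047, 8.323508262634277, 80.07376098632812) P@.0755 [0.4292 0.2095 0.0755]
top narrow cols 150..172
197 141 142 146 147 147 145 144 142 142 142 142 143 144 144 144 143 141 140 140 138 138 138 137
198 141 144 145 147 150 149 150 146 143 144 144 145 145 145 144 143 142 139 138 138 138 138 138
199 142 143 144 149 172 179 185 169 149 144 145 146 146 145 144 143 141 138 135 135 138 139 139
200 145 144 144 159 214 223 215 218 181 143 142 144 145 143 143 142 140 136 134 135 139 140 140
201 146 144 144 159 226 230 210 225 195 138 130 137 141 141 140 139 139 136 136 137 139 140 140
202 146 146 146 156 222 215 180 216 188 132 118 124 128 123 119 130 136 136 137 138 139 140 141
203 148 147 149 154 192 191 174 191 163 126 117 115 114 105  97 111 118 118 129 137 139 140 141
204 148 148 149 149 153 166 164 146 130 123 120 116 112 105  97  98  92  97 119 133 139 140 141
205 149 148 147 147 147 147 144 135 128 123 119 117 113 108 103  97  81  8
[... 2788 characters left out ...]
 127 126 127 127 127 126 130  99  37  29 104 128 125 123 120
142 122 123 124 126 126 127 128 128 128 125 129 101  39  38  75 116 128 125 123
143 123 123 126 126 126 127 127 128 128 122 127 100  47  27  46 109 130 124 119
144 124 125 124 124 124 124 125 126 127 122 125 101  54  55  37  88 125 124 120
145 123 122 121 123 123 122 123 122 125 106 112 100  46  46  57  63 109 126 120
146 122 122 123 124 122 122 122 120 123 111  92  65  35  37  37  39  68 111 126
147 120 121 121 123 124 124 121 120 122 127  92  39  38  31  48  53  35 104 129
148 120 119 122 123 125 123 122 119 122 129  94  33  47  62  59  41  18  57 106
149 123 124 122 124 124 124 123 121 123 118  90  42  27  26  26  28  20  64 109
```

```bash
python3 - <<'E'
from h import *
t=cam("top");s=cam("scene")
print(onz(t,166.2,207.2,.011),onz(t,155.8,201.2,.108),onz(s,206.1,122.2,.117),onz(s,206.1,126.2,.106))
for x,y in((.463,.334),(.465,.337)):
  for z in (0,.06,.106,.118): print(x,y,z,proj(t,[x,y,z]),proj(s,[x,y,z]))
go(.427,.1995,.15)
E
```

```text
[0.4673 0.3279 0.011 ] [0.4692 0.3324 0.108 ] [0.4667 0.3361 0.117 ] [0.4627 0.331  0.106 ]
0.463 0.334 0 [165.2338 209.0364] [210.244  151.6447]
0.463 0.334 0.06 [159.8302 205.8976] [207.7977 137.3394]
0.463 0.334 0.106 [155.3456 203.2927] [205.8105 125.7195]
0.463 0.334 0.118 [154.1224 202.5822] [205.2751 122.5889]
0.465 0.337 0 [164.3638 208.4404] [210.4255 151.    ]
0.465 0.337 0.06 [158.9225 205.2757] [207.9897 136.7005]
0.465 0.337 0.106 [154.4068 202.6493] [206.0113 125.0865]
0.465 0.337 0.118 [153.1751 201.9329] [205.4783 121.9576]
clk 37.65 tcp [0.6097 0.2336 0.1689] w 0.063 F [ 0.7  0.9 -0.3] shift cm [-18.28   1.89  -3.35] turn [-0.001  0.003 -0.   ] q [-0.87  0.56  0.68  1.57 -0.38  1.14 -0.11]
```

```bash

python3 -m creep '[[-3,0.5,-0.5,0,0.003,0,80],[-4,0.5,-0.5,0,0,0,80],[-4,0.5,-0.5,0,0,0,80],[-4,0.3,-0.8,0,0,0,80],[-2.5,0,-0.8,0,0,0,80],[-0.8,0,-0.3,0,0,0,80],[0,0,0,0,0,0,80],[0,0,0,0,0,0,80]]'
python3 -c "
from h import *
go(.427,.1995,.064)"
```

```text
clock: 38.45
tcp_pos: [0.4283, 0.1996, 0.1512]
ee_rot: [0.707, -0.707, -0.001, -0.001]
ft_force: [-0.1, 0.0, 0.2]
gripper_width: 0.0631
clk 38.45 tcp [0.4283 0.1996 0.1512] w 0.0631 F [-0.1  0.   0.2] shift cm [-0.15  8.72 -0.01] turn [-0.001 -0.     0.002] q [-1.15  0.27  0.74  2.03 -0.23  0.92 -0.28]
```

```bash

python3 -m creep '[[-0.15,0.5,0,0,0,0,80],[0,1,0,0,0,0,80],[0,1,0,0,0,0,80],[0,1,0,0,0,0,80],[0,1,0,0,0,0,80],[0,0,0,0,0,0,80],[0,0,0,0,0,0,80],[0,0,0,0,0,0,80]]'
python3 - <<'E'
from h import *
go(.427,.1995,.064)
s=cam("scene");p=np.array(bot.get_state()["tcp_pos"]);g=cv2.cvtColor(s["image"],cv2.COLOR_BGR2GRAY).astype(int)
u=proj(s,p+[0,0,.03]).astype(int);print(u)
cv2.imwrite("pics/w1.png",cv2.resize(s["image"][110:190,180:260],None,fx=7,fy=7,interpolation=2))
E
```

```text
clock: 39.25
tcp_pos: [0.4257, 0.1985, 0.106]
ee_rot: [0.707, -0.707, 0.0, -0.001]
ft_force: [-0.5, -0.3, -0.5]
gripper_width: 0.063
clk 39.25 tcp [0.4257 0.1985 0.106 ] w 0.063 F [-0.5 -0.3 -0.5] shift cm [0.12 4.2  0.1 ] turn [-0.    -0.001  0.   ] q [-1.1   0.34  0.71  2.09 -0.3   0.81 -0.22]
[210 143]
```

View pics/w1.png

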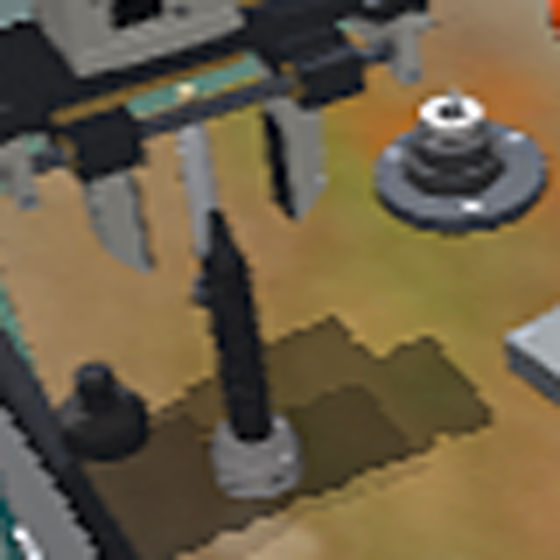

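The open fingers (tips at about (201,148) and (222,141)) straddle the wide plug's top (211,140). Descending and gripping.

```bash

python3 -m creep '[[0.1,0.5,0,0,0,0,80],[0,0.8,0,0,0,0,80],[0,0.8,0,0,0,0,80],[0,0.8,0,0,0,0,80],[0,0.8,0,0,0,0,80],[0,0.5,0,0,0,0,80],[0,0,0,0,0,0,80],[0,0,0,0,0,0,80]]'
python3 -m creep '[[0,0,0,0,0,0,120],[0,0,0,0,0,0,180],[0,0,0,0,0,0,230],[0,0,0,0,0,0,230],[0,0,0,0,0,0,230],[0,0,0,0,0,0,230],[0,0,0,0,0,0,230],[0,0,0,0,0,0,230]]' 40
python3 -c "
from h import *
go(.6093,.178,.064)"
```

```text
clock: 40.1
tcp_pos: [0.4265, 0.1983, 0.0637]
ee_rot: [-0.707, 0.707, -0.001, 0.0]
ft_force: [0.6, -0.4, 1.3]
gripper_width: 0.0628
clock: 40.9
tcp_pos: [0.4264, 0.1984, 0.0637]
ee_rot: [-0.707, 0.707, -0.0, 0.0]
ft_force: [-0.7, -0.8, -0.0]
gripper_width: 0.0201
clk 40.9 tcp [0.4264 0.1984 0.0637] w 0.0201 F [-0.7 -0.8 -0. ] shift cm [18.29 -0.03 -2.02] turn [ 0.    -0.001 -0.   ] q [-1.05  0.41  0.65  2.13 -0.37  0.72 -0.15]
```

```bash

python3 -m creep '[[0,-0.5,0,0,0,0,230],[0,-1,0,0,0,0,230],[0,-1.5,0,0,0,0,230],[0,-1,0,0,0,0,230],[1,-0.5,0,0,0,0,230],[2,0,-0.2,0,0,0,230],[3,0,-0.3,0,0,0,230],[3,0,-0.3,0,0,0,230]]'
python3 -m creep '[[3,0,-0.4,0,0,0,230],[2.5,0,-0.4,0,0,0,230],[2,0,-0.3,0,0,0,230],[1,0,0,0,0,0,230],[0.5,0,0,0,0,0,230],[0,0,0,0,0,0,230],[0,0,0,0,0,0,230],[0,0,0,0,0,0,230]]'
python3 - <<'E'
from h import *
go(.6093,.178,.073)
s=cam("scene");p=np.array(bot.get_state()["tcp_pos"])
f0=p+[0,0,.013-.0637];print("pred foot mid",proj(s,f0),"handle@.05",proj(s,f0+[0,0,.037]))
u=proj(s,f0).astype(int)
b=blob(s,(u[0]-14,u[1]-14,u[0]+14,u[1]+14),lambda h,S,v:(S<60)&(v>130));print(b[0],b[1])
G=cv2.cvtColor(s["image"],cv2.COLOR_BGR2GRAY).astype(int);x,y=u
print("    ",*[f"{c:3d}" for c in range(x-12,x+13)])
for r in range(y-14,y+10):print(r,*[f"{v:3d}" for v in G[r,x-12:x+13]])
E
```

```text
clock: 41.7
tcp_pos: [0.5178, 0.1907, 0.1089]
ee_rot: [0.707, -0.707, -0.0, -0.0]
ft_force: [0.8, 0.1, -3.2]
gripper_width: 0.0202
clock: 42.5
tcp_pos: [0.6056, 0.1798, 0.1088]
ee_rot: [0.707, -0.707, 0.0, 0.0]
ft_force: [-0.2, -0.1, -3.4]
gripper_width: 0.0201
clk 42.5 tcp [0.6056 0.1798 0.1088] w 0.0201 F [-0.2 -0.1 -3.4] shift cm [ 0.38  3.58 -0.18] turn [-0.    -0.    -0.001] q [-0.8   0.59  0.65  1.69 -0.41  1.    0.  ]
pred foot mid [267.5622 148.372 ] handle@.05 [267.1952 139.0049]
[278.4288 160.4135] (2.5, 4.5, 90.0)
     255 256 257 258 259 260 261 262 263 264 265 266 267 268 269 270 271 272 273 274 275 276 277 278 279
134 114 114  86  97 118 116 121 131  95  18  26  30  30  20  65 114 126 121 121 121 122 124 125 129 134
135 115 120  85  94 120 118 119 110  69  18  28  26  24  21  42 107 125 120 121 122 123 126 127 128 131
136 119 100  56  92 119 117 117 125  90  18  33  33  29  21  37 105 127 120 120 121 122 122 126 127 129
137 105  62  74 111 116 113 115 122  86  16  26  26  27  23  39 108 128 122 120 119 118 119 123 125 126
138  62  40  95 120 117 116 115 122  86  19  33 
[... 1331 characters left out ...]
  89 100 104 106 112 118 108 105 107 103  94  94  82  70  71  69  57  48  50
152  68  69  68  68  69  66  73  98 108 104 105 108 107 100  98 116  97  75  95 106 106  92  61  46  48
153  69  68  69  67  72  77  77  89 109  97  98 118 129 116 104 104 141 132  99 103 103 105  99  74  50
154  70  70  71  74  77  79  78  76  87 130 132 113 112 111 140 123  78  85  99 102 103 102 104 108  87
155  68  67  75  79  80  80  79  80  79  71  56  67  78  74  70  70  70  69  68  76  88  97 103 103  90
156  74  80  80  80  79  80  80  72  68  73  76  78  78  78  77  96 104  87  72  67  71  89 100 103 105
157  90  81  78  78  79  77  70  66  72  78  80  79  79  79  78  78  77  95 108  88  63  78  98 102 104
```

```bash

python3 -m creep '[[0.35,0,-0.1,0,0,0,230],[0,0.3,0,0,0,0,230],[0,0.5,0,0,0,0,230],[0,0.5,0,0,0,0,230],[0,0.5,0,0,0,0,230],[0,0.3,0,0,0,0,230],[0,0,0,0,0,0,230],[0,0,0,0,0,0,230]]'
python3 -m creep '[[0,0.3,0,0,0,0,230],[0,0.3,0,0,0,0,230],[0,0.3,0,0,0,0,230],[0,0.2,0,0,0,0,230],[0,0.2,0,0,0,0,230],[0,0.1,0,0,0,0,230],[0,0,0,0,0,0,230],[0,0,0,0,0,0,230]]'
```

```text
clock: 43.35
tcp_pos: [0.61, 0.1782, 0.0877]
ee_rot: [-0.707, 0.707, -0.0, 0.0]
ft_force: [-0.0, -0.1, -2.5]
gripper_width: 0.0201
clock: 44.15
tcp_pos: [0.61, 0.1782, 0.0738]
ee_rot: [0.707, -0.707, 0.0, -0.0]
ft_force: [-0.1, 0.0, -2.6]
gripper_width: 0.0201
```

```bash

python3 -m creep '[[0,0.1,0,0,0,0,230],[0,0.1,0,0,0,0,230],[0,0.05,0,0,0,0,230],[0,0,0,0,0,0,230],[0,0,0,0,0,0,210],[0,0,0,0,0,0,180],[0,0,0,0,0,0,150],[0,0,0,0,0,0,120]]'
python3 - <<'E'
from h import *
go(.4665,.332,.16)
s=cam("scene");cv2.imwrite("pics/w2raw.png",s["image"])
b=blob(s,(255,140,280,172),lambda h,S,v:(S<60)&(v>215));print("whites",b[0],b[1])
for z in(.008,.034,.133,.155):print(z,proj(s,[.61,.1782,z]))
G=cv2.cvtColor(s["image"],cv2.COLOR_BGR2GRAY).astype(int)
print("    ",*[f"{c:3d}" for c in range(250,286)])
for r in range(138,172,2):print(r,*[f"{v:3d}" for v in G[r,250:286]])
E
```

```text
clock: 44.95
tcp_pos: [0.6098, 0.1782, 0.0711]
ee_rot: [-0.707, 0.707, -0.0, 0.0]
ft_force: [0.8, 0.4, -0.5]
gripper_width: 0.0383
clk 44.95 tcp [0.6098 0.1782 0.0711] w 0.0383 F [ 0.8  0.4 -0.5] shift cm [-14.35  -8.89  15.36] turn [ 0.    -0.001 -0.   ] q [-0.77  0.63  0.62  1.72 -0.45  0.94  0.03]Traceback (most recent call last):
  File "<stdin>", line 4, in <module>
  File "h.py", line 21, in blob
    c=max(cv2.findContours(m,cv2.RETR_EXTERNAL,cv2.CHAIN_APPROX_NONE)[0],key=cv2.contourArea)
ValueError: max() iterable argument is empty
```

```bash

python3 -m creep '[[0,-0.3,0,0,0,0,110],[0,-1,0,0,0,0,110],[0,-2,0,0,0,0,110],[0,-3,0,0,0,0,110],[0,-3,0,0,0,0,110],[-2,-0.5,2,0,0,0,110],[-3,0,3,0,0,0,110],[-3,0,3,0,0,0,110]]'
python3 -m creep '[[-3,0,3,0,0,0,110],[-2,1,2.5,0,0,0,110],[-1,1,1.5,0,0,0,110],[-0.3,1,0.4,0,0,0,110],[0,0,0,0,0,0,110],[0,0,0,0,0,0,110],[0,0,0,0,0,0,110],[0,0,0,0,0,0,110]]'
python3 - <<'E'
from h import *
go(.4665,.332,.042)
s=cam("scene");p=np.array(bot.get_state()["tcp_pos"])
print("tip pred",proj(s,p+[0,0,.031]))
o=np.zeros((560,800,3),np.uint8)
o[:,:420]=cv2.resize(s["image"][80:160,180:240],None,fx=7,fy=7,interpolation=2)
o[:420,420:]=cv2.resize(s["image"][120:180,238:292],None,fx=7,fy=7,interpolation=2)[:,:380][:420]
cv2.imwrite("pics/n1.png",o)
E
```

```text
clock: 45.8
tcp_pos: [0.5298, 0.2586, 0.1706]
ee_rot: [0.707, -0.707, 0.0, -0.002]
ft_force: [0.1, 0.2, 0.1]
gripper_width: 0.0526
clock: 46.6
tcp_pos: [0.4683, 0.3313, 0.1397]
ee_rot: [0.707, -0.707, 0.001, -0.001]
ft_force: [0.4, -0.0, -0.9]
gripper_width: 0.0523
clk 46.6 tcp [0.4683 0.3313 0.1397] w 0.0523 F [ 0.4 -0.  -0.9] shift cm [-0.19  9.77  0.07] turn [-0.    -0.003  0.001] q [-1.19  0.46  0.68  1.81 -0.34  0.99 -0.37]
tip pred [204.634  108.2511]Traceback (most recent call last):
  File "<stdin>", line 7, in <module>
ValueError: could not broadcast input array from shape (420,378,3) into shape (420,380,3)
```

```bash
python3 - <<'E'
from h import *
s=cam("scene")
for z in(.008,.034,.084,.133,.155):print(z,proj(s,[.61,.1782,z]))
G=cv2.cvtColor(s["image"],cv2.COLOR_BGR2GRAY).astype(int)
print("    ",*[f"{c:3d}" for c in range(252,284)])
for r in list(range(120,150,3))+list(range(150,168)):print(r,*[f"{v:3d}" for v in G[r,252:284]])
print("narrow");print("    ",*[f"{c:3d}" for c in range(190,222)])
for r in range(98,158,2):print(r,*[f"{v:3d}" for v in G[r,190:222]])
E
```

```text
0.008 [269.3821 160.2807]
0.034 [269.1595 154.0982]
0.084 [268.7128 141.6912]
0.133 [268.2495 128.8231]
0.155 [268.0327 122.8007]
     252 253 254 255 256 257 258 259 260 261 262 263 264 265 266 267 268 269 270 271 272 273 274 275 276 277 278 279 280 281 282 283
120 120 121 121 122 124 126 127 127 128 128 131 138 103 118 126  93  95 122 131 119  99  92 122 123  82  53  52  53  93 127 134 109
123 120 121 122 123 123 124 124 123 122 120 120 124 127 133 102  58  95 135 146 118 104 108 133 113  60  59  55  77 119 134 125  94
126 121 120 121 120 119 118 118 121 120 121 121 122 125 115  72  24  24  97 133 116  90 101 116 119 144 142 126 122  83  99 132 135
129 151 202 165 106 113 120 120 119 119 120 122 125 117  74  28  32  39  31  69 121 136 134 136 137 138 125 129 133 131 139 105  72
132 105 112 109 110 111  97 102 116 117 119 120 127 105  53  23  30  28  27  17 109 135 128 126 126 125 131  93  73 123 133 147 111
135 119 112 113 115 119  84  95 118 117 117 118 124 105  53  29  34  28  26  19  83 117 122 122 122 125 125 127 130 134  96  59  84
138 117 121 103  62  39  95 119 115 115 113 1
[... 6257 characters left out ...]
  67  58  60  60  61  58  73  69  57  58
148  87  49  52  55  54  54  57  59  60  59  60  61  62  59  58  57  58  60  62  54  50  50  43  48  57  59  58  61  60  57  71  67
150  59  61  60  60  61  61  62  62  60  60  61  62  62  62  61  61  60  52  40  42  45  44  43  41  48  54  58  57  56  55  55  68
152  61  60  59  59  61  60  61  60  60  60  61  62  63  61  60  59  59  55  49  49  49  50  58  50  46  55  58  57  57  57  56  55
154  62  60  62  61  62  64  62  61  61  60  61  60  60  59  59  59  59  60  61  63  61  60  60  59  59  58  58  58  57  51  88 108
156  62  61  62  61  62  63  61  61  61  61  61  60  61  60  60  60  59  59  60  60  58  57  57  57  58  56  50  92 125 127 121 119
```

```bash

python3 -m creep '[[-0.2,0.5,0,0,0,0,110],[0,1,0.05,0,0,0,110],[0,1,0,0,0,0,110],[0,1,0,0,0,0,110],[0,1,0,0,0,0,110],[0,0.5,0,0,0,0,110],[0,0,0,0,0,0,110],[0,0,0,0,0,0,110]]'
python3 -m creep '[[0,0.5,0,0,0,0,110],[0,0.8,0,0,0,0,110],[0,1,0,0,0,0,110],[0,1,0,0,0,0,110],[0,1,0,0,0,0,110],[0,0.5,0,0,0,0,110],[0,0,0,0,0,0,110],[0,0,0,0,0,0,110]]'
python3 -c "
from h import *
go(.4665,.332,.042)"
```

```text
clock: 47.5
tcp_pos: [0.4653, 0.3329, 0.0893]
ee_rot: [-0.707, 0.707, -0.0, 0.0]
ft_force: [0.1, 0.9, 0.2]
gripper_width: 0.0522
clock: 48.3
tcp_pos: [0.4652, 0.3328, 0.0413]
ee_rot: [-0.707, 0.707, -0.0, 0.0]
ft_force: [-0.1, 0.2, -0.1]
gripper_width: 0.0525
clk 48.3 tcp [0.4652 0.3328 0.0413] w 0.0525 F [-0.1  0.2 -0.1] shift cm [ 0.13 -0.07 -0.08] turn [ 0.    -0.001  0.   ] q [-1.13  0.58  0.6   1.9  -0.45  0.79 -0.29]
```

```bash

python3 -m creep '[[0.1,0,-0.05,0,0,0,150],[0,0,0,0,0,0,190],[0,0,0,0,0,0,220],[0,0,0,0,0,0,245],[0,0,0,0,0,0,245],[0,0,0,0,0,0,245],[0,0,0,0,0,0,245],[0,0,0,0,0,0,245]]' 30
python3 -c "
from h import *
go(.616,.047,.10)"
```

```text
clock: 49.1
tcp_pos: [0.4661, 0.3324, 0.0413]
ee_rot: [0.707, -0.707, 0.0, -0.0]
ft_force: [-0.4, -0.6, 0.0]
gripper_width: 0.0134
clk 49.1 tcp [0.4661 0.3324 0.0413] w 0.0134 F [-0.4 -0.6  0. ] shift cm [ 15.02  -5.87 -28.53] turn [-0.    -0.001 -0.   ] q [-1.13  0.58  0.6   1.9  -0.45  0.79 -0.28]
```

```bash

python3 -m creep '[[0,-0.5,0,0,0,0,245],[0,-1.5,0,0,0,0,245],[0,-2,0,0,0,0,245],[0,-1.5,-0.5,0,0,0,245],[0,-0.5,-2,0,0,0,245],[0,0,-3,0,0,0,245],[0,0,-3.5,0,0,0,245],[0,0,-3.5,0,0,0,245]]'
python3 -m creep '[[0,0,-3.5,0,0,0,245],[0,0,-3.5,0,0,0,245],[0.5,0,-3.5,0,0,0,245],[1.5,0,-3,0,0,0,245],[2.5,0,-2,0,0,0,245],[3,0,-0.5,0,0,0,245],[3,0,0,0,0,0,245],[2,0,0,0,0,0,245]]'
python3 -m creep '[[1.5,0,0,0,0,0,245],[0.8,0,0,0,0,0,245],[0.2,0,0,0,0,0,245],[0,0,0,0,0,0,245],[0,0,0,0,0,0,245],[0,0,0,0,0,0,245],[0,0,0,0,0,0,245],[0,0,0,0,0,0,245]]'
python3 - <<'E'
from h import *
t=cam("top");s=cam("scene");S=dict(s);T=dict(t);T["image"]=cv2.imread("pics/top0.png");S["image"]=cv2.imread("pics/scene0.png")
# pocket: shadowed floor is darker than block top
for d,roi in((T,(243,154,260,170)),(S,(281,178,303,190)),(T,(204,155,223,174)),(S,(258,150,280,166))):
    im=d["image"];x0,y0,x1,y1=roi;g=cv2.cvtColor(im,cv2.COLOR_BGR2GRAY)[y0:y1,x0:x1];print(roi);
    print("\n".join(" ".join(f"{v:3d}" for v in r) for r in g)) if x0 in(243,281) else 0
go(.617,.047,.06)
p=np.array(bot.get_state()["tcp_pos"]);f=p+[0,0,.0055-.0413];print("pred foot",proj(s,f),proj(t,f), "seat",proj(s,[.617,.047,.018]),proj(t,[.617,.047,.018]))
x,y=proj(s,f).astype(int);G=cv2.cvtColor(s["image"],cv2.COLOR_BGR2GRAY).astype(int)
print("    ",*[f"{c:3d}" for c in range(x-10,x+11)])
for r in range(y-10,y+8):print(r,*[f"{v:3d}" for v in G[r,x-10:x+11]])
E
```

```text
clock: 49.9
tcp_pos: [0.4653, 0.2046, 0.1014]
ee_rot: [-0.707, 0.707, -0.001, 0.0]
ft_force: [1.1, -0.7, -0.7]
gripper_width: 0.0141
clock: 50.7
tcp_pos: [0.5919, 0.045, 0.1015]
ee_rot: [-0.707, 0.707, -0.001, 0.001]
ft_force: [-0.3, 0.1, -1.9]
gripper_width: 0.0135
clock: 51.5
tcp_pos: [0.6156, 0.0474, 0.1014]
ee_rot: [0.707, -0.707, 0.0, -0.0]
ft_force: [-0.6, -0.2, -1.7]
gripper_width: 0.0135
(243, 154, 260, 170)
136 162 192 204 200 195 200 205 205 205 205 203 197 187 180 169 150
143 179 200 205 205 204 204 203 202 203 203 204 205 204 203 198 186
159 192 204 205 203 196 188 178 174 175 181 189 199 205 207 207 205
177 200 205 204 193 169 149 137 145 151 147 151 174 197 207 207 207
188 204 204 195 169 145 155 166 177 182 173 167 160 178 199 206 206
197 205 199 175 149 163 192 203 205 205 204 202 184 168 182 201 206
204 206 195 162 165 193 206 208 207 207 207 208 204 187 175 194 206
205 205 191 169 188 205 208 208 208 208 208 208 208 203 179 191 206
206 205 189 177 195 206 207 207 208 208 208 208 208 205 179 191 207
207 206 192 185 199 207 208 208 208 208 208 208 209 204 176 189 207

[... 2761 characters left out ...]
  65  68  70  70  72  69  55  43  44  46  44  45  44  43  57  70  73  71  71  73  73
169  68  69  71  71  73  68  54  47  50  49  48  48  47  53  61  68  71  72  72  72  73
170  69  68  71  73  72  74  60  47  51  52  52  51  53  45  61  73  71  72  72  74  75
171  70  68  68  69  71  72  62  46  44  48  43  43  42  49  66  72  71  71  73  65  55
172  68  67  67  67  67  68  70  63  54  50  55  60  72  78  77  76  75  76  78  67  57
173  69  69  73  75  75  77  79  82  83  84  83  82  81  79  76  85 126 128 109  85  58
174  90  91  82  79  80  79  80  80  79  79  79  79  77  95 106 103 107 104 104  92  68
175  96 108  97  82  80  80  80  81  83  87  91  89  97 105 104 102 101 101 103  98  73
```

```bash

python3 -m creep '[[0.2,0,0.05,0,0,0,245],[0,0.5,0,0,0,0,245],[0,1,0,0,0,0,245],[0,1,0,0,0,0,245],[0,0.8,0,0,0,0,245],[0,0.3,0,0,0,0,245],[0,0,0,0,0,0,245],[0,0,0,0,0,0,245]]'
python3 -m creep '[[0,0.3,0,0,0,0,245],[0,0.3,0,0,0,0,245],[0,0.3,0,0,0,0,245],[0,0.2,0,0,0,0,245],[0,0.2,0,0,0,0,245],[0,0.1,0,0,0,0,245],[0,0,0,0,0,0,245],[0,0,0,0,0,0,245]]'
```

```text
clock: 52.4
tcp_pos: [0.618, 0.0476, 0.0654]
ee_rot: [-0.707, 0.707, -0.0, 0.001]
ft_force: [-0.0, 0.4, -0.6]
gripper_width: 0.0136
clock: 53.2
tcp_pos: [0.6178, 0.0477, 0.0513]
ee_rot: [0.707, -0.707, 0.0, -0.0]
ft_force: [-0.5, -0.1, -1.5]
gripper_width: 0.0137
```

Foot is inside the pocket with no contact. Last 2 mm, release, rise.

```bash

python3 -m creep '[[0,0.1,0,0,0,0,245],[0,0.1,0,0,0,0,245],[0,0,0,0,0,0,245],[0,0,0,0,0,0,230],[0,0,0,0,0,0,210],[0,0,0,0,0,0,180],[0,0,0,0,0,0,140],[0,0,0,0,0,0,100]]'
python3 -m creep '[[0,-0.3,0,0,0,0,100],[0,-1,0,0,0,0,100],[0,-2,0,0,0,0,100],[0,-3,0,0,0,0,100],[0,-3,0,0,0,0,100],[0,-3,0,0,0,0,100],[-2,-1,0,0,0,0,100],[-3,0,-2,0,0,0,100]]'
python3 -m creep '[[-3,0,-3,0,0,0,100],[-3,0,-3,0,0,0,100],[-2,0,-3,0,0,0,100],[0,0,-3,0,0,0,100],[0,0,-2,0,0,0,100],[0,0,0,0,0,0,100],[0,0,0,0,0,0,100],[0,0,0,0,0,0,100]]'
python3 - <<'E'
from h import *
s=cam("scene");t=cam("top")
o=np.zeros((600,800,3),np.uint8)
o[:,:560]=cv2.resize(s["image"][95:245,180:320],(560,600),interpolation=2)
o[:400,560:]=cv2.resize(t["image"][140:240,145:205],(240,400),interpolation=2)
cv2.imwrite("pics/end.png",o)
T0=cv2.imread("pics/scene0.png").astype(int);D=np.abs(T0-s["image"]).sum(2)
print("diff magnet",D[160:180,184:204].mean(),"dial",D[295:355,320:360].mean(),"other",D[230:265,285:310].mean())
E
```

```text
clock: 54.0
tcp_pos: [0.6178, 0.0477, 0.0493]
ee_rot: [0.707, -0.707, 0.0, -0.0]
ft_force: [-0.2, 0.9, 0.6]
gripper_width: 0.0358
clock: 54.8
tcp_pos: [0.5698, 0.0301, 0.1846]
ee_rot: [0.708, -0.707, -0.003, -0.001]
ft_force: [0.1, -0.1, 0.2]
gripper_width: 0.0563
clock: 55.6
tcp_pos: [0.4878, -0.1111, 0.1824]
ee_rot: [0.707, -0.707, -0.0, -0.0]
ft_force: [1.3, 0.4, 1.1]
gripper_width: 0.0557
diff magnet 9.0525 dial 15.15625 other 31.98742857142857
```

View pics/end.png

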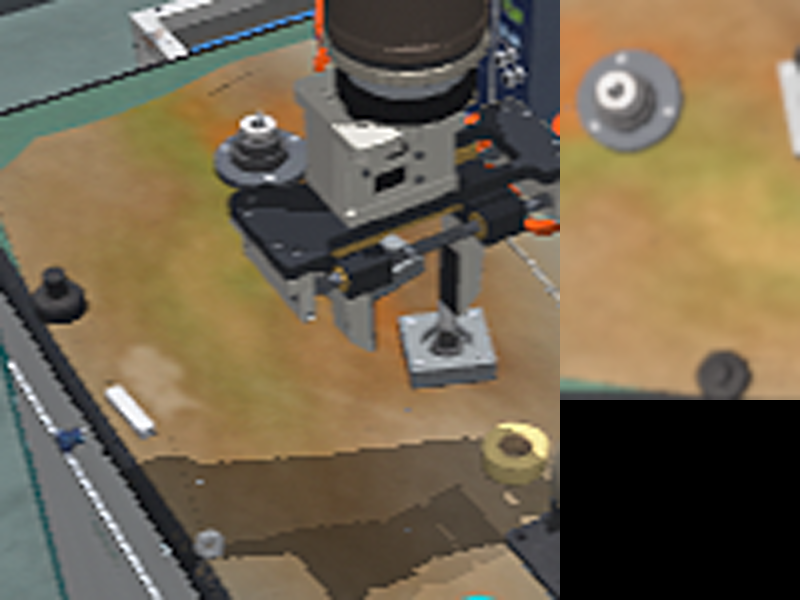

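The final view shows the ring stack on the post (scene (244,127)), the narrow plug upright in its pocket, and the magnet and white bar where they were. The gripper hides the wide plug, so I'll move aside and check that numerically.

```bash

python3 -m creep '[[-1,0,-3,0,0,0,100],[-1,0,-4,0,0,0,100],[-1,0,-4,0,0,0,100],[-1,0,-4,0,0,0,100],[0,0,-3,0,0,0,100],[0,0,-1,0,0,0,100],[0,0,0,0,0,0,100],[0,0,0,0,0,0,100]]'
python3 - <<'E'
from h import *
s=cam("scene")
b=blob(s,(255,118,282,157),lambda h,S,v:v<60);print("wide handle",b[0],b[1],"pred",proj(s,[.61,.1782,.092]))
G=cv2.cvtColor(s["image"],cv2.COLOR_BGR2GRAY).astype(int)
print("narrow pred",[proj(s,[.6178,.0477,z]) for z in(.008,.06,.114)]);print("    ",*[f"{c:3d}" for c in range(282,302)])
for r in range(150,188,3):print(r,*[f"{v:3d}" for v in G[r,282:302]])
E
```

```text
clock: 56.5
tcp_pos: [0.4478, -0.3005, 0.1819]
ee_rot: [0.707, -0.707, 0.0, 0.0]
ft_force: [-0.0, -0.2, 0.2]
gripper_width: 0.0558
wide handle [268.0473 140.8444] (31.848533630371094, 5.792325019836426, 87.87889862060547) pred [268.639  139.6399]
narrow pred [array([292.0143, 181.9682]), array([292.2407, 169.3168]), array([292.4914, 155.3151])]
     282 283 284 285 286 287 288 289 290 291 292 293 294 295 296 297 298 299 300 301
150 111 113 116 119 122 122 121 121 119 122 131  96  38  42  46  49  49  50  50  52
153 111 110 113 116 117 119 118 117 102 159 146  61  40  45  47  49  49  50  51  52
156 160 120 105 111 113 113 114 134 232 207 133  95  38  51  49  48  51  50  51  53
159 165 175 159 100 100 115 114 115 138 157 149 108  56  47  57  56  50  50  51  52
162  73  75  76  72 104 121 117 119 137 149 142 111 106  83  38  46  54  59  58  54
165 117 123 117 113 114 113 110 115 133 146 149 126  90  94  99  67  33  47  55  58
168 116 117 118 117 120 120 118 118 128 133 130 129 134 126 103  93 108 119  83  28
171 115 112 123 131 131 129 129 129 129 129 130 130 137 100  24   7  69  97 105 105
174 210 152 116 126 130 130 126 130 129 130 130 128 134 110  51  16  22  24  16  10
177 179 159 120 102 114 128 130 127 125 125 122 126 117 119 105  47  15  21  24  24
180 180 177 173 130  97 105 100 146 222 247 252 196 106 116 128  90   4  16  22  21
183 157 177 175 180 142 102 107 107 103 103 166 229 237 235 236 242 254 213  86   0
186 117 147 154 170 138 102 114 121 121 113 106 102  99 195 238 235 231 231 235 243
```

```bash
python3 -c "
from cell import bot
print(bot.get_state()['clock']);print(bot.job_done())"
```

```text
56.55
the job is handed in; nothing more can be done
None
```

The job is handed in at 56.6 s of the allowed 138 s. The large, medium and small rings are threaded on the post in that order, and both plug gauges stand in their own seats. `job_done()` gave no verdict.

**Last checks**
- **Rings:** in the final picture the three rings lie flat in order, with the post tip showing through the small one. The small ring rubbed the post with about 5 N sideways on the way down. The arm gave way and the ring seated.
- **Wide plug:** after moving the arm aside, its handle image is vertical and within about 1.5 px of the predicted place.
- **Narrow plug:** the final picture shows it upright in its pocket, and a last reading of its upper part agreed. The arm hid its foot in that last reading.
- **Magnet:** it has not visibly moved in the picture.
- **Dial indicator:** I did not look at it again up close, but the pixels around it hardly changed and the arm never went near it.

**What disagreed**
- **Finger tips:** they sat about 25–30 mm above the reported tool point. The first close on the large ring therefore met nothing twice, until I felt my way lower.
- **Gripper width:** it read 1–2 mm under the stated diameters.
- **Cameras:** the two views differed by about 4 mm, mostly in x.

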